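# Turn over the mirrored shelf bracket

### The arm

A 7-joint arm with a two-finger parallel gripper is mounted at the origin on the work surface. World frame = base frame: x ahead of the robot, y to its left, z up, the work surface at z = 0. Lengths are in m, angles in rad, forces in N, time in s.
With the tool pointing down it reaches from about 0.4 to 0.85 m from the base axis. Payload 10.4 kg.
Tool frame: the origin (TCP) lies midway between the tips of the shut fingers; the grasp point (between the pads) lies 19 mm behind it; z points along the fingers, y is the direction in which the jaws open and shut (so a half turn about z gives the same grasp; the last joint's range is limited). The gripper opens to 85 mm and grips with 20 to 120 N. Pads are 22 mm wide; open, the fingers measure 114 mm over their backs; the gripper's body (76 mm by 85 mm) begins 54 mm behind the grasp point. The pads swing forward as they close: fully open they stand 13 mm farther back than shut.
Start: joints at [-1.221, 0.332, -0.065, 1.46, 0.022, 1.35, -0.088], TCP at [0.228, 0.582, 0.231] pointing down, gripper open.
Joint ranges: [-2.6, 2.6], [-0.5, 2.12], [-1.47, 1.34], [0.16, 2.42], [-1.27, 4.41], [0.06, 2.06], [-2.6, 2.6]. Speed limits (rad/s): [2.22, 2.22, 2.79, 2.79, 3.14, 3.14, 3.14].

### API

Orientations are given as a unit quaternion [x, y, z, w].
In Python, from workcell import get_obs, camera, calibration, hand_in gives the robot as it stands.
- The arm moves only by the shell command python3 -m handwheel 'ROWS' [FORCE]. ROWS is JSON, a list of rows, each an object with "jaw": the finger opening in mm, from 0 to 85.4; "delta_pos": the shift along the tool's x, y, z scaled (see below), a list of three; "turn": the turn about the tool's z scaled (see below). In form: [{"jaw": jaw, "delta_pos": [tx, ty, tz], "turn": turn}, ...]. A call has 1 to 10 rows; each row is the pose to reach, as a shift and turn from the pose commanded when the call began, along the tool's axes at that moment, turning the shorter way round; what a row does not reach only later rows make up. The controller multiplies each number of a shift by 1 m and each number of a turn by pi rad. A row lasts 1/12 s, in which the tool goes at most 41.7 mm and 7.16 degrees, less where a joint would pass 70% of its speed; a pose out of reach is approached as far as the arm can. A call with a number of a shift or a turn outside -1 to 1 is refused whole. A call with a gripper value outside its range is refused whole. The fingers move at their own pace and stop on an object; FORCE is the grip in N (left out, the last holds). Time passes only in rows, so rows that repeat a pose let the fingers close. It gives the time, the measured TCP pose, the force and the opening at its end, in the units of the state.
- get_obs(): the state, without advancing time (a new reading comes with each control period).
- camera(name): name is "scene" or "top" or "wrist"; returns the picture (384x512x3 uint8, red, green, blue); there is no depth.
- calibration(name): a dict with "mtx" (3x3 intrinsics, pixels), "rvec" (rotation vector, rad) and "tvec" (3), from world to camera coordinates, as OpenCV has them. Camera axes: x right, y down, z forward; pixel columns grow to the right and rows downward; lengths in m; the calibration is good to about 2 mm. A picture is of the moment at which its call begins: read the wrist's pose just before it. calibration takes no time and is no camera call; for the wrist camera it gives the pose at the moment of the call.
- hand_in(): hands the job in, once; it reports no verdict.
The state is a dict: "clock": time; "joint_pos": joint angles; "joint_velocities": joint speeds; "tau": joint torques, N m; "position": TCP position; "ee_rot": TCP orientation; "ft_force": force on the tool from outside, world axes, zero at the start; "torque": the same for the moment, N m; "grip_width": opening from 0.0 (shut) to 1.0 (fully open).
Only numpy, scipy, OpenCV 4.12 (cv2) and the standard library are available. Lean on these libraries where they do the work, as an engineer would, in place of code of your own. Each camera call takes 0.05 s, during which the arm holds its last target.

### The job

Three blue L-shaped shelf brackets lie on the white kit board ready for fitting, but one of them lies the wrong way over and is the mirror image of its painted outline. Turn that one over and lay it down gently, flat in its own dark outline so that it matches it like the other two, and let go of it. Do not shift the two brackets that are already right, nor the other things on the bench, and do not drop or slam the bracket.

Things in the scene. Friction and masses are not known exactly. Their poses are not given: they have to be found in the camera images.
- board: White kit board, 580 x 130 x 8 mm, fixed flat on the bench; origin at the centre of its underside, z up. On its top are three dark painted outlines of a bracket, all of one hand, 195 mm apart in a row along its x axis: 130 mm long leg along x, short foot pointing to +y at the -x end (a square-cornered letter J when seen from above with +x up the page). The paint is 8 mm larger all round than a bracket.
- outline1 (a point): Centre of painted outline 1 (centre of the 130 x 76 mm rectangle that encloses a bracket lying in it), on the board's top surface, 8 mm above the bench; axes as the board's.
- outline1_toe (a point): Where the middle of the long leg's free end belongs in outline 1, on the board's top: 65 mm along x and -22 mm along y from point outline1.
- outline2 (a point): Centre of painted outline 2 (centre of the 130 x 76 mm rectangle that encloses a bracket lying in it), on the board's top surface, 8 mm above the bench; axes as the board's.
- outline2_toe (a point): Where the middle of the long leg's free end belongs in outline 2, on the board's top: 65 mm along x and -22 mm along y from point outline2.
- outline3 (a point): Centre of painted outline 3 (centre of the 130 x 76 mm rectangle that encloses a bracket lying in it), on the board's top surface, 8 mm above the bench; axes as the board's.
- outline3_toe (a point): Where the middle of the long leg's free end belongs in outline 3, on the board's top: 65 mm along x and -22 mm along y from point outline3.
- bracket1: Loose blue shelf bracket, flat L, 28 mm thick, 0.1-0.25 kg, faces alike. Origin: centre of its enclosing 130 x 76 x 28 mm block. Own axes: long leg x -65..65, y -38..-6; foot x -65..-33, y -6..38 mm; z up when the right way over, down when mirrored. Stands by itself on its foot end (76 x 28 mm), leg upright.
- bracket1_toe (a point): Middle of the free end of bracket1's long leg, mid-thickness: its own x = 65 mm, y = -22 mm.
- bracket2: Bracket identical to bracket1, same size and axes. The three lie in any order, one in or across each outline; one of the three lies turned over.
- bracket2_toe (a point): Middle of the free end of bracket2's long leg, mid-thickness: its own x = 65 mm, y = -22 mm.
- bracket3: Bracket identical to bracket1, same size and axes. The three lie in any order, one in or across each outline; one of the three lies turned over.
- bracket3_toe (a point): Middle of the free end of bracket3's long leg, mid-thickness: its own x = 65 mm, y = -22 mm.
- dish: Bystander: white porcelain dish, 90 mm across, 45 mm tall, origin under its centre. Leave it alone.
- amber_jar: Bystander: amber jar with black cap, 64 mm across, about 70 mm tall, origin under its centre. Leave it alone.
- screwdriver: Bystander: screwdriver 200 mm long lying on the bench, handle towards its own -x. Leave it alone.
Not all that is in view belongs to the job. Leave any green or yellow look-alike of the bracket3 alone.

How it is judged:
At the end, for the whole second after the job is handed in: All three brackets lie flat on the board with their own z up (tilt under 0.12 rad, origin lower than 27 mm above the bench), each with its origin within 16 mm and the end of its long leg within 20 mm of those of an outline, at rest (angle between each of bracket1, bracket2, bracket3's own z axis and vertical below 0.12 rad and height (world z) of each of bracket1, bracket2, bracket3 below 0.027 m and ((horizontal distance between bracket1 and outline1 below 0.016 m and horizontal distance between bracket1_toe and outline1_toe below 0.02 m) or (horizontal distance between bracket1 and outline2 below 0.016 m and horizontal distance between bracket1_toe and outline2_toe below 0.02 m) or (horizontal distance between bracket1 and outline3 below 0.016 m and horizontal distance between bracket1_toe and outline3_toe below 0.02 m)) and linear speed of each of bracket1, bracket2, bracket3 below 0.02 m/s and ((horizontal distance between bracket2 and outline1 below 0.016 m and horizontal distance between bracket2_toe and outline1_toe below 0.02 m) or (horizontal distance between bracket2 and outline2 below 0.016 m and horizontal distance between bracket2_toe and outline2_toe below 0.02 m) or (horizontal distance between bracket2 and outline3 below 0.016 m and horizontal distance between bracket2_toe and outline3_toe below 0.02 m)) and ((horizontal distance between bracket3 and outline1 below 0.016 m and horizontal distance between bracket3_toe and outline1_toe below 0.02 m) or (horizontal distance between bracket3 and outline2 below 0.016 m and horizontal distance between bracket3_toe and outline2_toe below 0.02 m) or (horizontal distance between bracket3 and outline3 below 0.016 m and horizontal distance between bracket3_toe and outline3_toe below 0.02 m))); the robot touches nothing.
It fails at once if bracket1, already the right way over, is moved more than 15 mm (distance of bracket1 from where it was at the start of the episode above 0.015 m).
It fails at once if bracket2, already the right way over, is moved more than 15 mm (distance of bracket2 from where it was at the start of the episode above 0.015 m).
It fails at once if the dish, the jar or the screwdriver is moved more than 20 mm (distance of any of dish, amber_jar, screwdriver from where it was at the start of the episode above 0.02 m).
It fails at once if the turned-over bracket is dropped or slammed onto the board or another bracket (over 80 N) (contact force between bracket3 and board above 80 N or contact force between bracket3 and bracket1 above 80 N or contact force between bracket3 and bracket2 above 80 N).
It also fails if it takes over 72 s, if anything falls off the work surface, if the arm or the gripper's body presses on something with over 40 N, if the wrist force passes 120 N, or if a joint passes its speed limit or range.

## Working session

There is one attempt and no reset: what is moved stays moved. The work goes in short steps, Python scripts to look and compute and a shell command to move; the robot and the scene stay as the last step left them, time stands still between calls to the robot, and variables do not carry over. Pictures are saved under pics/ and viewed, and the job is handed in when it is done.

```bash
ls; mkdir -p pics
cat > h.py <<'E'
import numpy as np, cv2
from workcell import get_obs, camera, calibration
def snap(n,f,crop=None,s=1):
    c=calibration(n); im=camera(n)[:,:,::-1]
    cv2.imwrite(f'raw_{n}.png',im)
    if crop: x0,y0,x1,y1=crop; im=im[y0:y1,x0:x1]
    cv2.imwrite('pics/'+f,cv2.resize(im,None,fx=s,fy=s,interpolation=cv2.INTER_CUBIC))
    return c
def w2p(n,P,c=None):
    c=c or calibration(n)
    return cv2.projectPoints(np.array(P,float).reshape(-1,1,3),np.array(c['rvec'],float),np.array(c['tvec'],float),np.array(c['mtx']),None)[0].reshape(-1,2)
def p2w(n,uv,z,c=None):
    c=c or calibration(n); R=cv2.Rodrigues(np.array(c['rvec'],float))[0]; t=np.array(c['tvec'],float).ravel()
    uv=np.array(uv,float).reshape(-1,2); o=-R.T@t
    d=(R.T@np.linalg.inv(np.array(c['mtx']))@np.c_[uv,np.ones(len(uv))].T).T
    return o+d*((z-o[2])/d[:,2])[:,None]
def st():
    o=get_obs(); print('t',round(o['clock'],2),'tcp',np.round(o['position'],4),'q',np.round(o['ee_rot'],4),'F',np.round(o['ft_force'],1),'T',np.round(o['torque'],2),'g',round(o['grip_width'],3),'j',np.round(o['joint_pos'],2))
E
python3 - <<'E'
from h import *
snap('top','top0.png',s=1.5); snap('scene','scene0.png',s=1.5); st()
E
```

```text
pics
t 0.1 tcp [0.2275 0.5818 0.2306] q [ 1.853e-01  9.827e-01 -6.000e-04 -1.000e-04] F [ 0.2 -0.3 -0.2] T [-0.02  0.03 -0.01] g 1.004 j [-1.22  0.33 -0.06  1.46  0.02  1.35 -0.09]
```

View pics/top0.png

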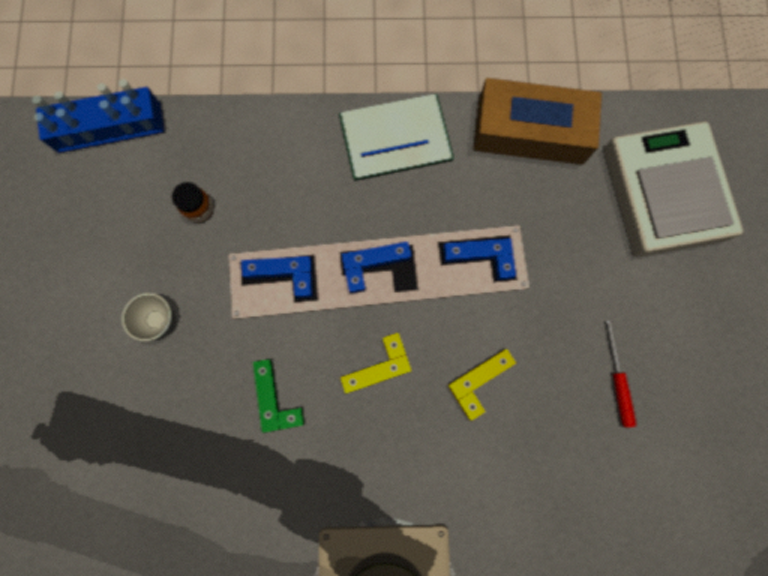

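View pics/scene0.png

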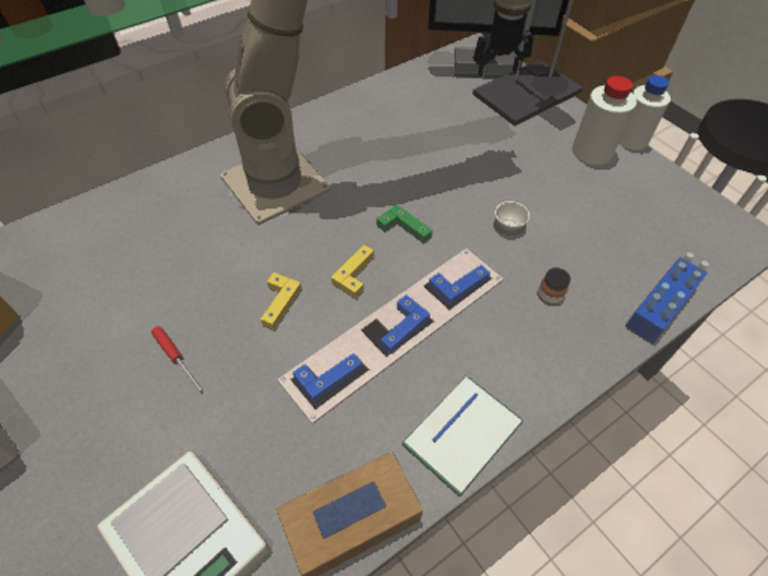

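Run:
```python
from h import *
im=cv2.imread('raw_top.png')[140:222,145:360]
cv2.imwrite('pics/top0c.png',cv2.resize(im,None,fx=3.7,fy=3.7,interpolation=cv2.INTER_CUBIC))
print(w2p('top',[[0.228,0.582,0],[0,0,0],[0.6,0,0]]))
c=calibration('top');R=cv2.Rodrigues(np.array(c['rvec'],float))[0];print(-R.T@np.array(c['tvec']).ravel(), c['mtx'])
```

```text
[[ 42.34303122 311.01897743]
 [255.82747177 395.55535916]
 [251.7185265  175.53905554]]
[0.35949819 0.00477409 1.00996692] [[349.42649459   0.         256.10358234]
 [  0.         349.42649459 193.50100744]
 [  0.           0.           1.        ]]
```

View pics/top0c.png

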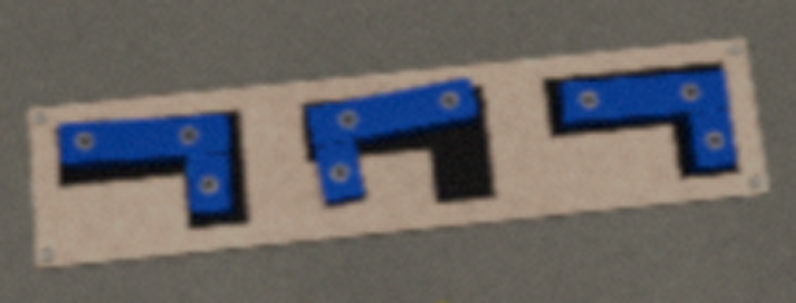

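```bash
cat > fit.py <<'E'
from h import *
from scipy.optimize import minimize
L=np.array([[-65,-38],[65,-38],[65,-6],[-33,-6],[-33,38],[-65,38]])/1e3
def sil(n,x,y,a,flip,c,z0=0.008,S=8,shape=(384,512)):
    P=L.copy(); 
    if flip: P[:,1]*=-1
    P=P@np.array([[np.cos(a),np.sin(a)],[-np.sin(a),np.cos(a)]])+[x,y]
    m=np.zeros((shape[0]*S//2,shape[1]*S//2),np.uint8); k=S//2
    lo=w2p(n,np.c_[P,np.full(6,z0)],c); hi=w2p(n,np.c_[P,np.full(6,z0+.028)],c)
    f=lambda q:np.round(((q+.5)*k)*16).astype(np.int32)
    for q in (lo,hi): cv2.fillPoly(m,[f(q)],255,shift=4)
    for i in range(6):
        j=(i+1)%6; cv2.fillPoly(m,[f(np.array([lo[i],lo[j],hi[j],hi[i]]))],255,shift=4)
    return cv2.resize(m,(shape[1],shape[0]),interpolation=cv2.INTER_AREA)/255.
def bluemask(im):
    b,g,r=[im[:,:,i].astype(float) for i in range(3)]
    return np.clip((b-np.maximum(r,g)-15)/40,0,1)   # soft
def fit(n,im,x,y,a,flip,c,z0=0.008,pad=70):
    bm=bluemask(im); u,v=w2p(n,[[x,y,z0+.014]],c)[0]
    w=np.zeros_like(bm); w[max(0,int(v)-pad):int(v)+pad,max(0,int(u)-pad):int(u)+pad]=1
    f=lambda p:(np.abs(sil(n,x+p[0]/100,y+p[1]/100,a+p[2]/10,flip,c,z0)-bm)*w).sum()
    r=minimize(f,[0,0,0],method='Nelder-Mead',options=dict(initial_simplex=[[0,0,0],[1,0,0],[0,1,0],[0,0,1]],xatol=.01,fatol=.1,maxiter=200))
    p=r.x; return x+p[0]/100,y+p[1]/100,a+p[2]/10,r.fun,bm[w>0].sum()
E
python3 - <<'E'
from fit import *
im=cv2.imread('raw_top.png'); c=calibration('top')
px=np.array([[28,107],[745,38],[768,190],[37,266]])/3.7+[145,140]-.5+.5/3.7
W=p2w('top',px,.008,c)[:,:2]; print(W, [np.linalg.norm(W[i]-W[(i+1)%4]) for i in range(4)])
M=np.array([[.29,-.065],[-.29,-.065],[-.29,.065],[.29,.065]])
A=M-M.mean(0);B=W-W.mean(0); th=np.arctan2((A[:,0]*B[:,1]-A[:,1]*B[:,0]).sum(),(A*B).sum()); ctr=W.mean(0); print('board',ctr,np.degrees(th))
ux=np.array([np.cos(th),np.sin(th)])
np.save('board.npy',[*ctr,th])
for i,(k,fl) in enumerate([(1,0),(0,1),(-1,0)]):
    o=ctr+k*.195*ux; print('outline at',o)
    r=fit('top',im,*o,th if not fl else th,fl,c,pad=34)
    print('bracket',k,np.round(r[:2],4),np.degrees(r[2]),r[3:], 'toe off')
E
```

```text
[[ 0.62430515  0.29251668]
 [ 0.67197828 -0.28366716]
 [ 0.54649762 -0.29351196]
 [ 0.49665615  0.28130265]] [np.float64(0.5781526974425526), np.float64(0.1258662659416693), np.float64(0.5769714007141783), np.float64(0.1281406368223185)]
board [ 0.5848593  -0.00083995] 94.83855095773104
outline at [0.56841138 0.19346514]
bracket 1 [0.5709 0.195 ] 91.89958642667403 (np.float64(138.5563725490196), np.float64(667.725)) toe off
outline at [ 0.5848593  -0.00083995]
bracket 0 [0.6308 0.0079] 100.98223651487554 (np.float64(394.7627450980392), np.float64(647.3)) toe off
outline at [ 0.60130722 -0.19514503]
bracket -1 [ 0.5977 -0.1974] 94.09195954065761 (np.float64(143.90588235294118), np.float64(662.25)) toe off
```

Run:
```python
from fit import *
im=cv2.imread('raw_top.png'); c=calibration('top'); bx,by,th=np.load('board.npy')
x,y,a,*r=fit('top',im,bx,by,th+np.pi,1,c,pad=34); print(x,y,np.degrees(a),r)
u=np.array([np.cos(a),np.sin(a)]);v=np.array([-np.sin(a),np.cos(a)])
toe=np.array([x,y])+.065*u+.022*v; print('toe',toe,'leg dir',u,'v',v)
s=sil('top',x,y,a,1,c); o=im.copy(); cs,_=cv2.findContours((s>.5).astype(np.uint8),0,1); 
o=cv2.resize(o[150:215,215:290],None,fx=8,fy=8,interpolation=cv2.INTER_CUBIC)
cv2.polylines(o,[((cs[0]-[215,150]+.5)*8).astype(np.int32)],True,(0,255,0),1); cv2.imwrite('pics/fit0.png',o)
```

```text
0.5895583790166201 -0.0002672283645039883 280.085146621517 [np.float64(130.1), np.float64(647.3)]
toe [ 0.6226007  -0.06041044] leg dir [ 0.1751115  -0.98454861] v [0.98454861 0.1751115 ]
```

View pics/fit0.png

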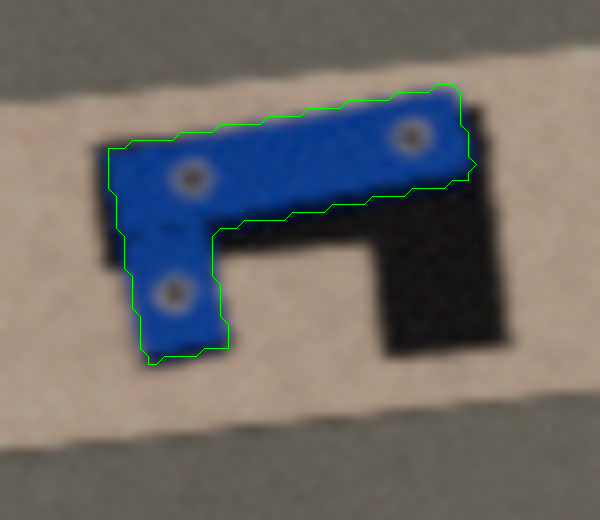

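```bash
cat >> h.py <<'E'
from scipy.spatial.transform import Rotation as Ro
def goal(p,ydeg=None):
    """needed shift in tool axes & turn (units of pi) to bring TCP to p, tool y axis at world angle ydeg"""
    o=get_obs(); R=Ro.from_quat(o['ee_rot']).as_matrix(); d=R.T@(np.array(p)-o['position'])
    cur=np.degrees(np.arctan2(R[1,1],R[0,1])); print('shift',np.round(d,4),'yaw now',round(cur,2),end=' ')
    if ydeg is not None:
        t=-(ydeg-cur); t=(t+180)%360-180; print('turn',round(t/180,4))
E
python3 - <<'E'
from h import *
goal([.6208,-.0506,.13],10.1)
E
```

```text
shift [-0.5966 -0.4456  0.1012] yaw now 68.64 turn 0.3252
```

```bash
python3 -m handwheel '[{"jaw":85,"delta_pos":[-0.597,-0.446,0.05],"turn":0.325},{"jaw":85,"delta_pos":[-0.597,-0.446,0.05],"turn":0.325},{"jaw":85,"delta_pos":[-0.597,-0.446,0.05],"turn":0.325},{"jaw":85,"delta_pos":[-0.597,-0.446,0.05],"turn":0.325},{"jaw":85,"delta_pos":[-0.597,-0.446,0.05],"turn":0.325},{"jaw":85,"delta_pos":[-0.597,-0.446,0.05],"turn":0.325},{"jaw":85,"delta_pos":[-0.597,-0.446,0.05],"turn":0.325},{"jaw":85,"delta_pos":[-0.597,-0.446,0.05],"turn":0.325},{"jaw":85,"delta_pos":[-0.597,-0.446,0.05],"turn":0.325},{"jaw":85,"delta_pos":[-0.597,-0.446,0.05],"turn":0.325}]' 20; python3 -c "
from h import *
st();goal([.6208,-.0506,.13],10.1)"
```

```text
clock: 0.93
position: [0.4477, 0.2271, 0.2032]
ee_rot: [0.643, 0.766, 0.0, -0.0]
ft_force: [0.4, 0.6, 0.2]
grip_width: 0.997
t 0.93 tcp [0.4477 0.2271 0.2032] q [ 6.426e-01  7.662e-01  0.000e+00 -1.000e-04] F [0.4 0.6 0.2] T [ 0.04 -0.07 -0.01] g 0.997 j [-0.84  0.07  0.3   1.83 -0.02  1.24 -0.36]
shift [-0.3036  0.1222  0.0731] yaw now 10.03 turn -0.0004
```

```bash
python3 -m handwheel '[{"jaw":85,"delta_pos":[-0.303,0.122,0.073],"turn":0},{"jaw":85,"delta_pos":[-0.303,0.122,0.073],"turn":0},{"jaw":85,"delta_pos":[-0.303,0.122,0.073],"turn":0},{"jaw":85,"delta_pos":[-0.303,0.122,0.073],"turn":0},{"jaw":85,"delta_pos":[-0.303,0.122,0.073],"turn":0},{"jaw":85,"delta_pos":[-0.303,0.122,0.073],"turn":0},{"jaw":85,"delta_pos":[-0.303,0.122,0.073],"turn":0},{"jaw":85,"delta_pos":[-0.303,0.122,0.073],"turn":0},{"jaw":85,"delta_pos":[-0.303,0.122,0.073],"turn":0},{"jaw":85,"delta_pos":[-0.303,0.122,0.073],"turn":0}]'; python3 -c "
from h import *
snap('wrist','w1.png',s=1.5);snap('scene','s1.png',s=1.5)
st();goal([.6208,-.0506,.03],10.1)"
```

```text
clock: 1.77
position: [0.6203, -0.051, 0.1289]
ee_rot: [0.644, 0.765, -0.001, -0.0]
ft_force: [-0.2, 0.5, -0.3]
grip_width: 0.998
t 1.87 tcp [ 0.6203 -0.047   0.13  ] q [ 6.417e-01  7.670e-01 -1.000e-04 -5.000e-04] F [ 0.  -0.5  0.3] T [0.02 0.02 0.02] g 0.996 j [-0.39  0.43  0.5   1.62 -0.22  1.16  0.34]
shift [-0.0037 -0.0001  0.1   ] yaw now 10.16 turn 0.0003
```

View pics/w1.png

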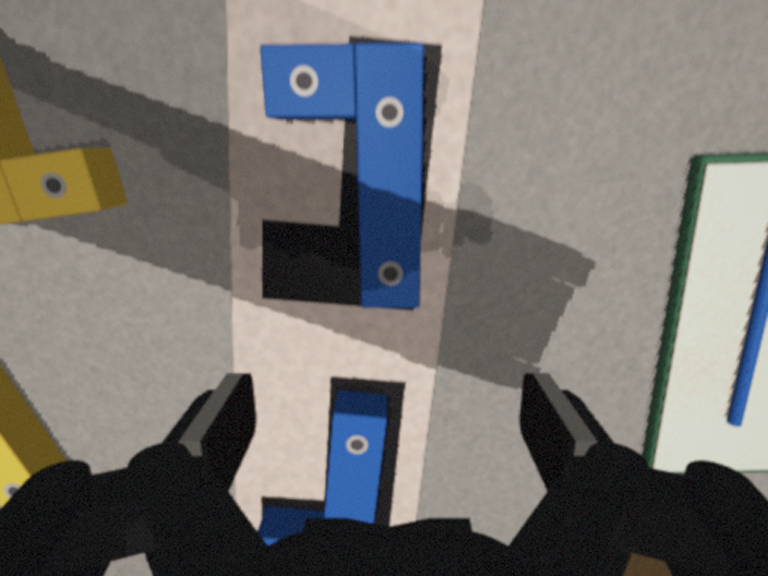

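View pics/s1.png

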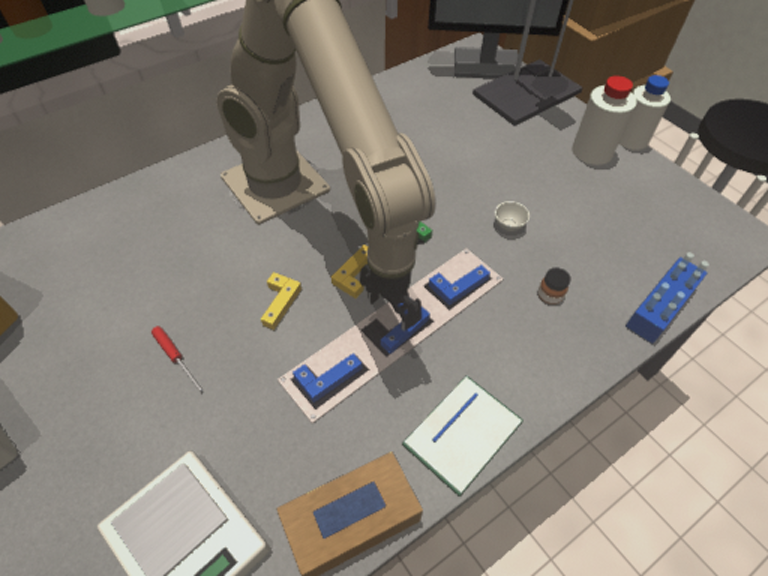

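Run:
```python
from fit import *
im=cv2.imread('raw_wrist.png'); c=calibration('wrist')
print(w2p('wrist',[[.6226,-.0604,.036]],c)*1.5, 'seen (390,305)')
px=np.array([[362,304],[419,307],[424,43],[262,45],[268,116]])/1.5   # top: toe corners, heel corner, foot corner
print(np.round(p2w('wrist',px,.036,c),4))
x,y,a=0.5896,-.0003,np.radians(280.1)
u=np.array([np.cos(a),np.sin(a)]);v=np.array([-np.sin(a),np.cos(a)])
for p in [(65,6),(65,38),(-65,38),(-65,-38),(-33,-38)]: print(np.round([x,y]+p[0]/1e3*u+p[1]/1e3*v,4))
```

```text
[[386.94794055 318.18408982]] seen (390,305)
[[ 0.6078 -0.0547  0.036 ]
 [ 0.6386 -0.0509  0.036 ]
 [ 0.6153  0.076   0.036 ]
 [ 0.542   0.062   0.036 ]
 [ 0.5478  0.0319  0.036 ]]
[ 0.6069 -0.0632]
[ 0.6384 -0.0576]
[0.6156 0.0704]
[0.5408 0.057 ]
[0.5464 0.0255]
```

Run:
```python
from fit import *
st(); c=snap('wrist','w2.png',(160,10,300,220),2.5); st()
```

```text
t 1.87 tcp [ 0.6203 -0.047   0.13  ] q [ 6.417e-01  7.670e-01 -1.000e-04 -5.000e-04] F [ 0.  -0.5  0.3] T [0.02 0.02 0.02] g 0.996 j [-0.39  0.43  0.5   1.62 -0.22  1.16  0.34]
t 1.92 tcp [ 0.6204 -0.0462  0.1304] q [ 6.413e-01  7.673e-01  3.000e-04 -4.000e-04] F [ 1.   0.6 -0.1] T [-0.    0.02 -0.03] g 0.998 j [-0.39  0.43  0.5   1.62 -0.22  1.16  0.34]
```

View pics/w2.png

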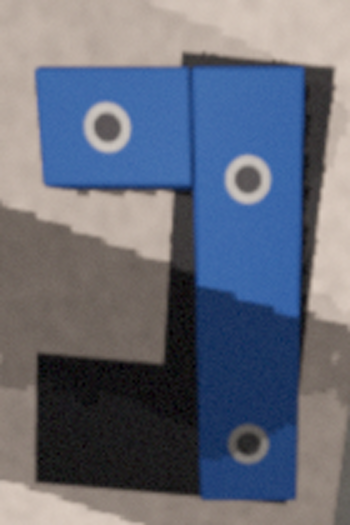

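Run:
```python
from h import *
c=calibration('wrist'); f=lambda q:(np.array(q,float)+.5)/2.5-.5+[160,10]
def rigid(M,W):
    A=M-M.mean(0);B=W-W.mean(0); th=np.arctan2((A[:,0]*B[:,1]-A[:,1]*B[:,0]).sum(),(A*B).sum())
    R=np.array([[np.cos(th),-np.sin(th)],[np.sin(th),np.cos(th)]]); t=W.mean(0)-R@M.mean(0)
    return t,np.degrees(th),np.round(1e3*(W-(M@R.T+t)),1)
W=p2w('wrist',f([[203,498],[295,498],[304,68],[38,68],[46,184]]),.036,c)[:,:2]
M=np.array([[65,6],[65,38],[-65,38],[-65,-38],[-33,-38]])/1e3
t,a,r=rigid(M,W);print('bracket',t,a,r.tolist())
u=np.array([np.cos(np.radians(a)),np.sin(np.radians(a))]);v=np.array([-u[1],u[0]]);print('toe',t+.065*u+.022*v)
W=p2w('wrist',f([[38,482],[38,353],[165,363],[332,68],[183,53]]),.008,c)[:,:2]
M=np.array([[-73,46],[-25,46],[-25,2],[73,-46],[73,2]])/1e3
t,a,r=rigid(M,W);print('outline2',t,a,r.tolist())
```

```text
bracket [0.59047326 0.0023528 ] -79.7124682243741 [[0.5, 1.1], [-1.2, 0.8], [-0.8, -1.3], [1.0, -1.0], [0.6, 0.4]]
toe [ 0.62372782 -0.05767332]
outline2 [0.58703552 0.00183282] 95.42082305810666 [[0.2, 0.5], [0.0, 0.1], [0.1, 0.3], [-0.9, -0.6], [0.6, -0.2]]
```

```bash
python3 -c "
from h import *
st();goal([.6223,-.0498,.020],10.3)"
```

```text
t 1.92 tcp [ 0.6204 -0.0462  0.1304] q [ 6.413e-01  7.673e-01  3.000e-04 -4.000e-04] F [ 1.   0.6 -0.1] T [-0.    0.02 -0.03] g 0.998 j [-0.39  0.43  0.5   1.62 -0.22  1.16  0.34]
shift [-0.004   0.0013  0.1104] yaw now 10.23 turn -0.0004
```

```bash
python3 -m handwheel '[{"jaw":60,"delta_pos":[-0.004,0.0013,0.08],"turn":0},{"jaw":60,"delta_pos":[-0.004,0.0013,0.08],"turn":0},{"jaw":60,"delta_pos":[-0.004,0.0013,0.11],"turn":0},{"jaw":60,"delta_pos":[-0.004,0.0013,0.11],"turn":0},{"jaw":60,"delta_pos":[-0.004,0.0013,0.11],"turn":0},{"jaw":60,"delta_pos":[-0.004,0.0013,0.11],"turn":0}]'; python3 -c "
from h import *
st();goal([.6223,-.0498,.020],10.3)"
```

```text
clock: 2.42
position: [0.6239, -0.0506, 0.0228]
ee_rot: [0.641, 0.767, 0.001, 0.001]
ft_force: [0.2, 1.0, 0.7]
grip_width: 0.706
t 2.42 tcp [ 0.6239 -0.0506  0.0228] q [0.6414 0.7672 0.0011 0.0009] F [0.2 1.  0.7] T [ 0.03 -0.   -0.03] g 0.706 j [-0.34  0.56  0.46  1.69 -0.29  0.96  0.4 ]
shift [ 0.0011 -0.0014  0.0028] yaw now 10.2 turn -0.0005
```

Close with low force.

```bash
python3 -m handwheel '[{"jaw":31,"delta_pos":[0,-0.001,0.001],"turn":0},{"jaw":31,"delta_pos":[0,-0.001,0.001],"turn":0},{"jaw":31,"delta_pos":[0,-0.001,0.001],"turn":0},{"jaw":31,"delta_pos":[0,-0.001,0.001],"turn":0},{"jaw":31,"delta_pos":[0,-0.001,0.001],"turn":0},{"jaw":31,"delta_pos":[0,-0.001,0.001],"turn":0},{"jaw":31,"delta_pos":[0,-0.001,0.001],"turn":0},{"jaw":31,"delta_pos":[0,-0.001,0.001],"turn":0}]' 20; python3 -c "
from h import *
snap('wrist','w3.png',s=1.5)
st()"
```

```text
clock: 3.08
position: [0.6227, -0.0514, 0.0214]
ee_rot: [0.642, 0.767, 0.001, 0.001]
ft_force: [-1.5, 0.3, 8.2]
grip_width: 0.37
t 3.13 tcp [ 0.6227 -0.0514  0.0214] q [6.418e-01 7.669e-01 1.100e-03 7.000e-04] F [-1.6  1.3  7.5] T [0.19 0.43 0.06] g 0.366 j [-0.34  0.56  0.46  1.69 -0.29  0.96  0.4 ]
```

View pics/w3.png

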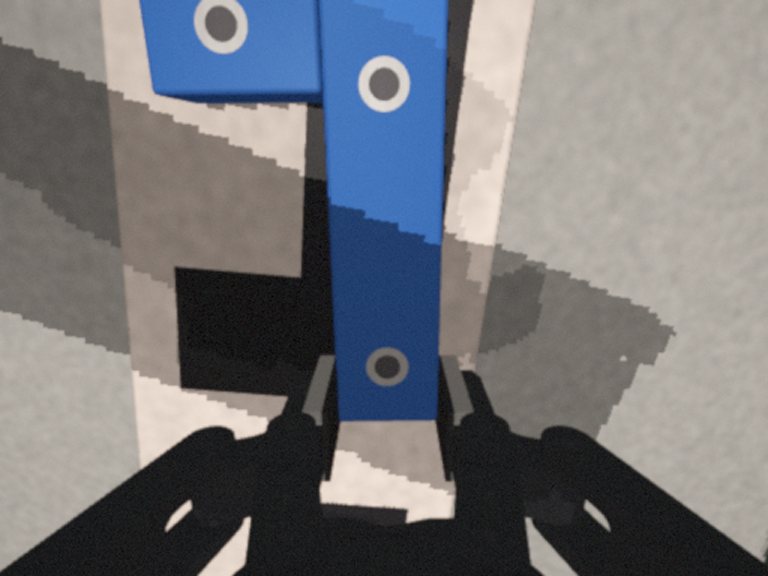

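```bash
python3 -m handwheel '[{"jaw":31,"delta_pos":[0.002,0,-0.01],"turn":0},{"jaw":31,"delta_pos":[0.005,0,-0.02],"turn":0},{"jaw":31,"delta_pos":[0.01,0,-0.03],"turn":0},{"jaw":31,"delta_pos":[0.0145,0,-0.04],"turn":0},{"jaw":31,"delta_pos":[0.0145,0,-0.04],"turn":0}]'; python3 -c "
from h import *
snap('wrist','w4.png',s=1.);snap('scene','s4.png',(160,120,370,300),3.5)
st()"
```

```text
clock: 3.55
position: [0.6205, -0.0356, 0.0623]
ee_rot: [0.641, 0.767, 0.002, 0.001]
ft_force: [1.0, 1.0, -0.8]
grip_width: 0.368
t 3.65 tcp [ 0.6194 -0.0367  0.0601] q [6.415e-01 7.671e-01 6.000e-04 3.000e-04] F [-0.2 -0.5 -1.3] T [-0.04 -0.02 -0.01] g 0.369 j [-0.38  0.5   0.47  1.68 -0.26  1.02  0.35]
```

View pics/w4.png

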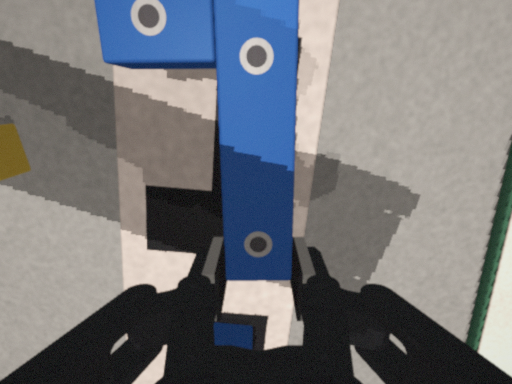

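View pics/s4.png

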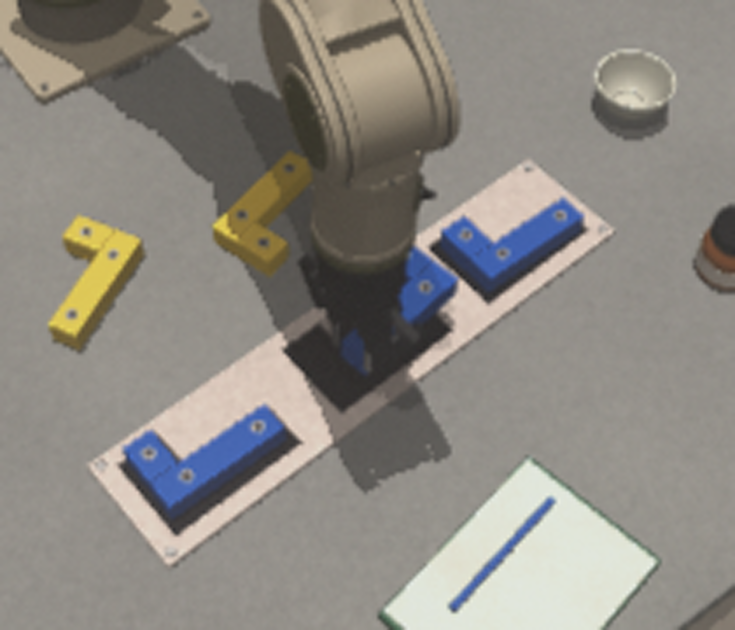

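```bash
python3 -m handwheel '[{"jaw":31,"delta_pos":[-0.009,0,0.014],"turn":0},{"jaw":31,"delta_pos":[-0.012,0,0.026],"turn":0},{"jaw":31.3,"delta_pos":[-0.012,0,0.026],"turn":0},{"jaw":31.3,"delta_pos":[-0.012,0,0.026],"turn":0},{"jaw":31.6,"delta_pos":[-0.012,0,0.026],"turn":0},{"jaw":31.6,"delta_pos":[-0.012,0,0.026],"turn":0}]'; python3 -c "
from h import *
snap('wrist','w5.png',s=1.)
st()"
```

```text
clock: 4.15
position: [0.6213, -0.0492, 0.0334]
ee_rot: [0.642, 0.767, 0.0, 0.0]
ft_force: [-0.3, -1.6, -1.0]
grip_width: 0.374
t 4.2 tcp [ 0.6214 -0.049   0.0336] q [6.418e-01 7.669e-01 2.000e-04 1.000e-04] F [ 0.1  0.2 -1.8] T [-0.15 -0.02  0.03] g 0.371 j [-0.35  0.54  0.46  1.69 -0.28  0.98  0.39]
```

View pics/w5.png

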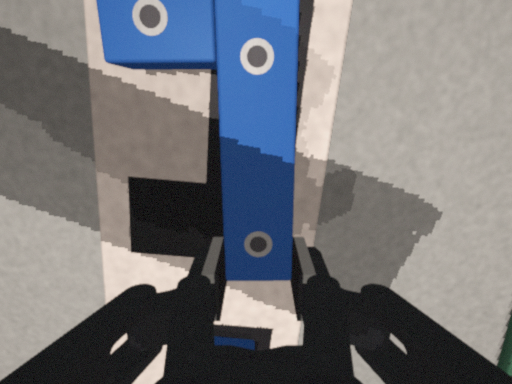

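```bash
python3 -m handwheel '[{"jaw":31.8,"delta_pos":[0,0,0],"turn":0},{"jaw":31.8,"delta_pos":[0,0,0],"turn":0},{"jaw":32,"delta_pos":[0,0,0],"turn":0},{"jaw":32,"delta_pos":[0,0,0],"turn":0}]'; python3 -c "
from h import *
snap('wrist','w6.png',s=1.)
st()"; python3 -c "
import cv2,numpy as np
a=cv2.imread('pics/w5.png');b=cv2.imread('pics/w6.png');print(np.abs(a.astype(int)-b)[0:280,100:300].mean())"
```

```text
clock: 4.53
position: [0.6215, -0.049, 0.0337]
ee_rot: [0.642, 0.767, 0.0, 0.0]
ft_force: [0.2, 0.0, 0.5]
grip_width: 0.375
t 4.58 tcp [ 0.6214 -0.049   0.0337] q [6.418e-01 7.669e-01 3.000e-04 2.000e-04] F [ 0.4  0.  -0.6] T [ 0.07 -0.08 -0.01] g 0.376 j [-0.35  0.54  0.46  1.69 -0.28  0.98  0.39]
12.094386904761905
```

View pics/w6.png

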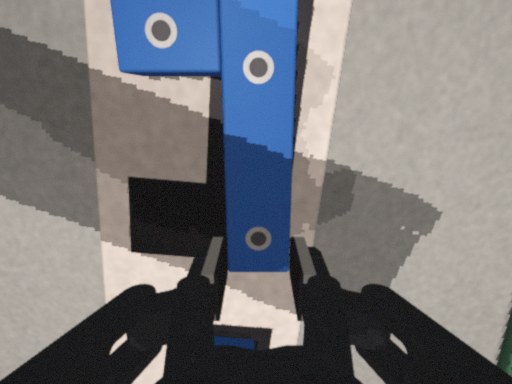

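Run:
```python
from h import *
c=calibration('wrist')
for px in ([[229,271],[288,271]],[[222,0],[297,0]]):
  for z in (.03,.036,.042,.048):
    W=p2w('wrist',px,z,c); print(z,np.round(np.linalg.norm(W[0]-W[1])*1e3,1),np.round(W[0],4))
```

```text
0.03 32.0 [ 0.6083 -0.0645  0.03  ]
0.036 30.7 [ 0.6083 -0.0607  0.036 ]
0.042 29.4 [ 0.6083 -0.0569  0.042 ]
0.048 28.1 [ 0.6083 -0.0531  0.048 ]
0.03 31.2 [0.5863 0.0622 0.03  ]
0.036 29.9 [0.5872 0.0608 0.036 ]
0.042 28.6 [0.5881 0.0593 0.042 ]
0.048 27.3 [0.5889 0.0579 0.048 ]
```

```bash
python3 -m handwheel '[{"jaw":36,"delta_pos":[-0.001,0,0],"turn":0},{"jaw":36,"delta_pos":[-0.001,0,0],"turn":0},{"jaw":36,"delta_pos":[-0.002,0,0.013],"turn":0},{"jaw":36,"delta_pos":[-0.002,0,0.013],"turn":0},{"jaw":31,"delta_pos":[-0.002,0,0.013],"turn":0},{"jaw":31,"delta_pos":[-0.002,0,0.013],"turn":0},{"jaw":31,"delta_pos":[-0.002,0,0.013],"turn":0},{"jaw":31,"delta_pos":[0,0,0.003],"turn":0},{"jaw":31.5,"delta_pos":[0,0,-0.007],"turn":0},{"jaw":31.8,"delta_pos":[0,0,-0.007],"turn":0}]'; python3 -m handwheel '[{"jaw":31.8,"delta_pos":[0,0,0],"turn":0},{"jaw":31.85,"delta_pos":[0,0,0],"turn":0}]';  python3 -c "
from h import *
snap('wrist','w7.png',s=1.)
st()"
```

```text
clock: 5.42
position: [0.6228, -0.0491, 0.0434]
ee_rot: [0.642, 0.767, 0.001, 0.001]
ft_force: [0.3, 0.6, -0.2]
grip_width: 0.375
clock: 5.58
position: [0.6216, -0.0491, 0.041]
ee_rot: [0.642, 0.767, 0.001, 0.0]
ft_force: [0.8, -0.7, -1.1]
grip_width: 0.369
t 5.63 tcp [ 0.6214 -0.0492  0.0406] q [6.419e-01 7.668e-01 3.000e-04 2.000e-04] F [ 0.  -0.2 -0.2] T [-0.   -0.12 -0.11] g 0.375 j [-0.36  0.53  0.47  1.68 -0.28  0.99  0.38]
```

View pics/w7.png

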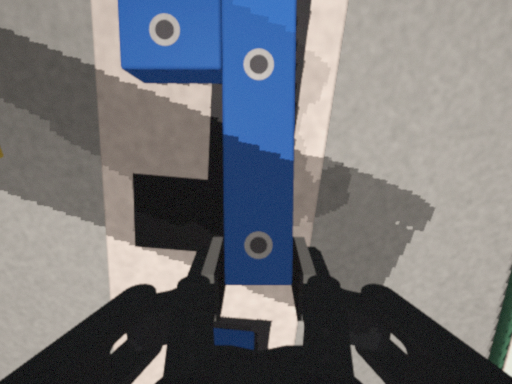

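```bash
python3 -m handwheel '[{"jaw":31.8,"delta_pos":[0.004,0,-0.01],"turn":0},{"jaw":31.8,"delta_pos":[0.009,0,-0.02],"turn":0},{"jaw":31.8,"delta_pos":[0.015,0,-0.03],"turn":0},{"jaw":31.8,"delta_pos":[0.022,0,-0.039],"turn":0},{"jaw":31.8,"delta_pos":[0.022,0,-0.039],"turn":0}]';  python3 -c "
from h import *
snap('wrist','w8.png',s=1.);snap('scene','s8.png',(160,120,370,300),3.5)
st()"
```

```text
clock: 6.05
position: [0.6185, -0.0251, 0.082]
ee_rot: [0.641, 0.768, 0.002, 0.001]
ft_force: [0.6, -0.8, 1.1]
grip_width: 0.376
t 6.15 tcp [ 0.6179 -0.0268  0.0803] q [6.415e-01 7.672e-01 8.000e-04 6.000e-04] F [ 0.5  0.  -0.5] T [-0.01 -0.16 -0.03] g 0.376 j [-0.41  0.47  0.48  1.67 -0.24  1.06  0.33]
```

View pics/w8.png

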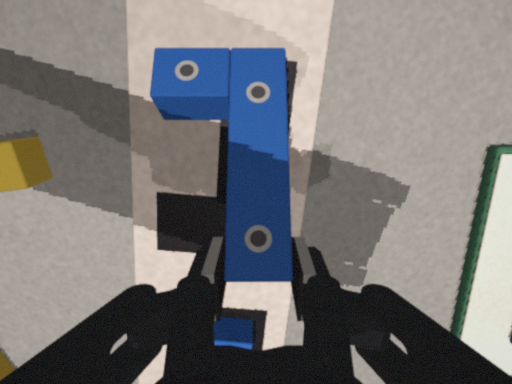

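View pics/s8.png

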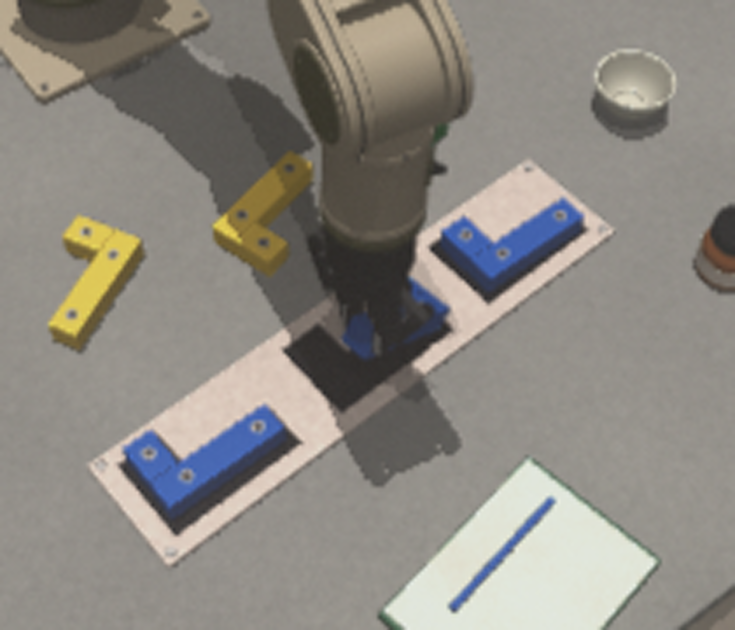

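```bash
python3 -m handwheel '[{"jaw":31.8,"delta_pos":[0.008,0,-0.01],"turn":0},{"jaw":31.8,"delta_pos":[0.018,0,-0.019],"turn":0},{"jaw":31.8,"delta_pos":[0.033,0,-0.028],"turn":0},{"jaw":31.8,"delta_pos":[0.045,0,-0.035],"turn":0},{"jaw":31.8,"delta_pos":[0.06,0,-0.041],"turn":0},{"jaw":31.8,"delta_pos":[0.074,0,-0.045],"turn":0},{"jaw":31.8,"delta_pos":[0.074,0,-0.045],"turn":0},{"jaw":31.8,"delta_pos":[0.074,0,-0.045],"turn":0}]';  python3 -c "
from h import *
snap('wrist','w9.png',s=1.);snap('scene','s9.png',(160,120,370,300),3.5)
st()"
```

```text
clock: 6.82
position: [0.6042, 0.0468, 0.1248]
ee_rot: [0.641, 0.768, 0.0, -0.0]
ft_force: [-0.2, 0.7, -0.8]
grip_width: 0.369
t 6.92 tcp [0.6041 0.0447 0.1243] q [ 6.420e-01  7.667e-01 -3.000e-04  0.000e+00] F [ 0.3 -0.2 -1.1] T [-0.08 -0.07  0.01] g 0.373 j [-0.53  0.39  0.48  1.67 -0.2   1.13  0.18]
```

View pics/w9.png

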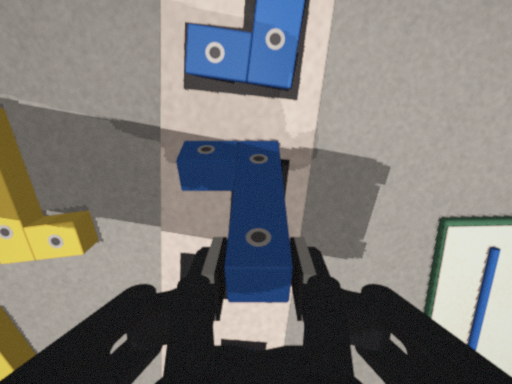

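View pics/s9.png

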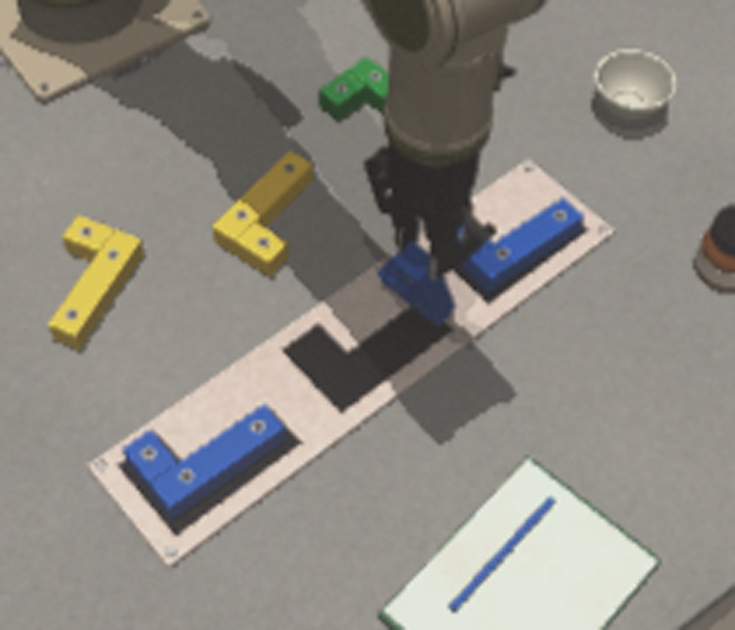

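```bash
python3 -m handwheel '[{"jaw":31.8,"delta_pos":[0.012,0,-0.001],"turn":0},{"jaw":31.8,"delta_pos":[0.022,0,-0.001],"turn":0},{"jaw":31.8,"delta_pos":[0.032,0,-0.001],"turn":0},{"jaw":31.8,"delta_pos":[0.042,0,0],"turn":0},{"jaw":31.8,"delta_pos":[0.042,0,0],"turn":0},{"jaw":31.8,"delta_pos":[0.042,0,0],"turn":0}]';  python3 -c "
from h import *
snap('wrist','w10.png',s=1.);snap('scene','s10.png',(160,120,370,300),3.5)
st()"
```

```text
clock: 7.42
position: [0.5966, 0.0878, 0.1242]
ee_rot: [0.641, 0.767, -0.0, -0.0]
ft_force: [0.1, -0.3, -1.3]
grip_width: 0.374
t 7.52 tcp [0.5969 0.0862 0.1244] q [ 6.420e-01  7.667e-01 -1.000e-04  1.000e-04] F [ 0.5  1.  -0.7] T [-0.06 -0.09 -0.  ] g 0.372 j [-0.59  0.38  0.46  1.67 -0.19  1.13  0.1 ]
```

View pics/w10.png

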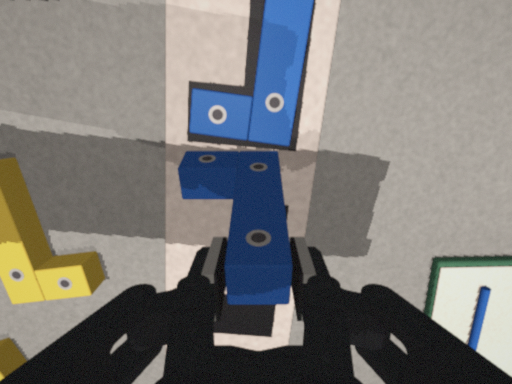

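View pics/s10.png

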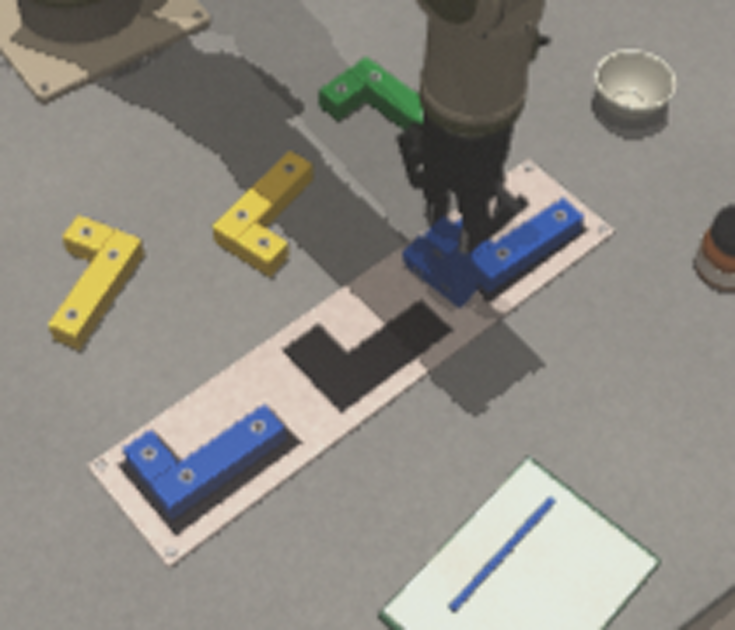

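```bash
python3 -m handwheel '[{"jaw":31.7,"delta_pos":[0,0,-0.006],"turn":0},{"jaw":31.7,"delta_pos":[-0.002,0,-0.012],"turn":0},{"jaw":31.7,"delta_pos":[-0.006,0,-0.014],"turn":0},{"jaw":31.7,"delta_pos":[-0.014,0,-0.015],"turn":0},{"jaw":31.7,"delta_pos":[-0.026,0,-0.015],"turn":0},{"jaw":31.7,"delta_pos":[-0.044,0,-0.015],"turn":0},{"jaw":31.8,"delta_pos":[-0.066,0,-0.015],"turn":0},{"jaw":31.8,"delta_pos":[-0.09,0,-0.015],"turn":0},{"jaw":31.85,"delta_pos":[-0.09,0,-0.015],"turn":0},{"jaw":31.8,"delta_pos":[-0.09,0,-0.015],"turn":0}]';  python3 -c "
from h import *
snap('wrist','w11.png',s=1.)
st();goal([.6161,-.0749,.14],5.2)"
```

```text
clock: 8.35
position: [0.6127, -0.0054, 0.1393]
ee_rot: [0.644, 0.765, -0.0, 0.0]
ft_force: [0.6, 0.8, -0.9]
grip_width: 0.375
t 8.4 tcp [ 0.6126 -0.0034  0.1392] q [ 6.426e-01  7.662e-01 -1.000e-04 -1.000e-04] F [-0.4  1.  -1.7] T [ 0.12 -0.06 -0.04] g 0.373 j [-0.46  0.4   0.5   1.63 -0.2   1.16  0.26]
shift [-0.071  -0.009  -0.0007] yaw now 10.02 turn 0.0268
```

View pics/w11.png

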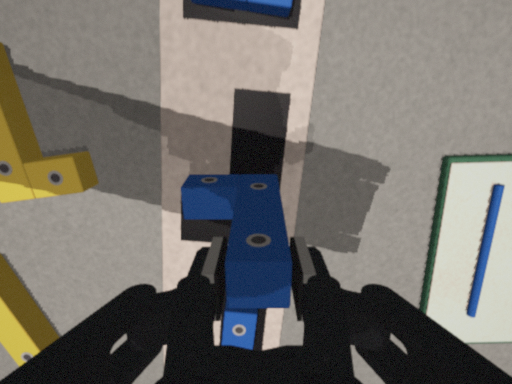

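Run:
```python
from h import *
im=cv2.imread('raw_wrist.png')[160:320,165:310]
cv2.imwrite('pics/w11c.png',cv2.resize(im,None,fx=4,fy=4,interpolation=cv2.INTER_CUBIC))
# screws in bracket frame from w2 fit
```

```text
(no output)
```

View pics/w11c.png

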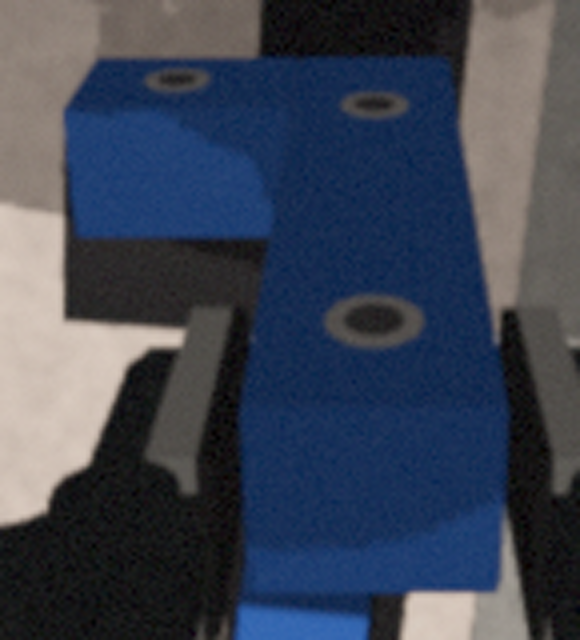

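```bash
cat >> h.py <<'E'
def pnp(obj,px):
    c=calibration('wrist'); K=np.array(c['mtx'])
    ok,rv,tv=cv2.solvePnP(np.array(obj,float)/1e3,np.array(px,float),K,None)
    pr=cv2.projectPoints(np.array(obj,float)/1e3,rv,tv,K,None)[0].reshape(-1,2)
    Rc=cv2.Rodrigues(np.array(c['rvec'],float))[0]; tc=np.array(c['tvec'],float).ravel()
    R=Rc.T@cv2.Rodrigues(rv)[0]; t=Rc.T@(tv.ravel()-tc)
    print('res px',np.round(np.abs(pr-px).max(1),1)); print('X axis',R[:,0].round(3),'Y',R[:,1].round(3),'Z',R[:,2].round(3),'org',t.round(4))
    print('pts lowest z',min((R@(np.array(p)/1e3)+t)[2] for p in [(-65,-38,14),(-65,38,14),(-65,38,-14),(-65,-38,-14)]))
    return R,t
E
python3 - <<'E'
from h import *
px=np.array([[242,408],[505,408],[248,590],[497,590],[450,58],[100,60],[66,110],[78,237]])/4-.375+[165,160]
ob=[(65,6,14),(65,38,14),(65,6,-14),(65,38,-14),(-65,38,14),(-65,-38,14),(-33,-38,14),(-33,-38,-14)]
R,t=pnp(ob,px); print('tilt of X from vertical',np.degrees(np.arccos(R[2,0])),'toe',R@[.065,.022,0]+t); st()
# vertical of Z
E
```

```text
res px [0.4 0.3 0.2 0.1 0.4 0.7 0.1 0.5]
X axis [ 0.013 -0.082  0.997] Y [0.985 0.172 0.001] Z [-0.172  0.982  0.083] org [ 0.5923 -0.014   0.0845]
pts lowest z 0.018518417714252777
tilt of X from vertical 4.766795936087758 toe [ 0.61482659 -0.01559098  0.14931109]
t 8.4 tcp [ 0.6126 -0.0034  0.1392] q [ 6.426e-01  7.662e-01 -1.000e-04 -1.000e-04] F [-0.4  1.  -1.7] T [ 0.12 -0.06 -0.04] g 0.373 j [-0.46  0.4   0.5   1.63 -0.2   1.16  0.26]
```

```bash
python3 -m handwheel '[{"jaw":31.6,"delta_pos":[-0.012,-0.002,0],"turn":0.027},{"jaw":31.6,"delta_pos":[-0.03,-0.004,0],"turn":0.027},{"jaw":31.6,"delta_pos":[-0.05,-0.006,0],"turn":0.027},{"jaw":31.6,"delta_pos":[-0.062,-0.008,0],"turn":0.027},{"jaw":31.6,"delta_pos":[-0.068,-0.009,0],"turn":0.027},{"jaw":31.6,"delta_pos":[-0.07,-0.009,0.002],"turn":0.027},{"jaw":31.6,"delta_pos":[-0.07,-0.009,0.005],"turn":0.027},{"jaw":31.7,"delta_pos":[-0.07,-0.009,0.008],"turn":0.027},{"jaw":31.7,"delta_pos":[-0.07,-0.009,0.010],"turn":0.027},{"jaw":31.8,"delta_pos":[-0.07,-0.009,0.011],"turn":0.027}]';  python3 -c "
from h import *
st()
snap('wrist','w12.png',(165,160,310,320),4)
st()"
```

```text
clock: 9.23
position: [0.616, -0.0712, 0.1277]
ee_rot: [0.673, 0.739, -0.0, -0.0]
ft_force: [-0.2, -0.1, -1.2]
grip_width: 0.376
t 9.23 tcp [ 0.616  -0.0712  0.1277] q [ 6.733e-01  7.394e-01 -1.000e-04 -5.000e-04] F [-0.2 -0.1 -1.2] T [0.06 0.01 0.01] g 0.376 j [-0.37  0.43  0.53  1.63 -0.23  1.15  0.31]
t 9.28 tcp [ 0.616  -0.0714  0.1278] q [ 6.734e-01  7.393e-01 -1.000e-04 -4.000e-04] F [-1.2  0.7 -1.4] T [ 0.05 -0.03 -0.01] g 0.372 j [-0.37  0.43  0.53  1.63 -0.23  1.15  0.31]
```

View pics/w12.png

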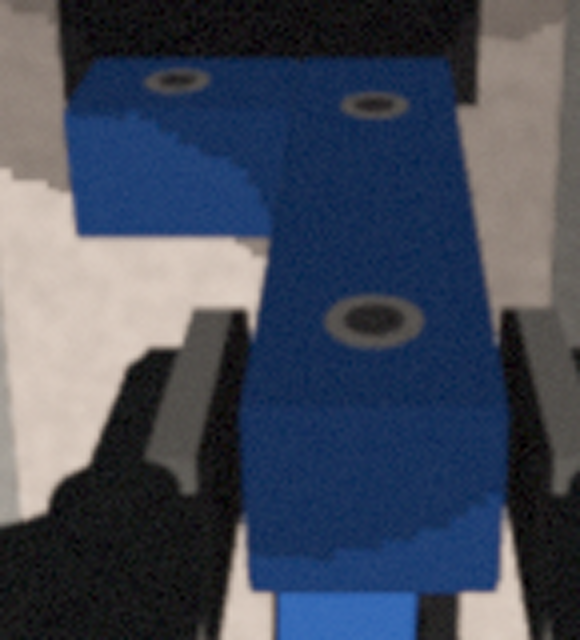

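```bash
python3 -m handwheel '[{"jaw":31.8,"delta_pos":[0,0,0.001],"turn":0},{"jaw":31.9,"delta_pos":[0,0,0.002],"turn":0},{"jaw":32,"delta_pos":[0,0,0.002],"turn":0},{"jaw":32.2,"delta_pos":[0,0,0.002],"turn":0},{"jaw":32.4,"delta_pos":[0,0,0.002],"turn":0},{"jaw":33,"delta_pos":[0,0,0.002],"turn":0}]';  python3 -c "
from h import *
st()
snap('wrist','w13.png',(165,160,310,320),4)
st()"
```

```text
clock: 9.78
position: [0.6163, -0.0724, 0.1267]
ee_rot: [0.674, 0.739, 0.0, 0.0]
ft_force: [0.5, -0.2, -0.4]
grip_width: 0.385
t 9.78 tcp [ 0.6163 -0.0724  0.1267] q [6.738e-01 7.389e-01 2.000e-04 1.000e-04] F [ 0.5 -0.2 -0.4] T [-0.01  0.02 -0.02] g 0.385 j [-0.37  0.43  0.53  1.63 -0.23  1.15  0.31]
t 9.83 tcp [ 0.6163 -0.0724  0.1266] q [6.738e-01 7.389e-01 1.000e-04 1.000e-04] F [-0.2  0.1 -0.8] T [ 0.01  0.02 -0.03] g 0.385 j [-0.37  0.43  0.53  1.63 -0.23  1.15  0.31]
```

View pics/w13.png

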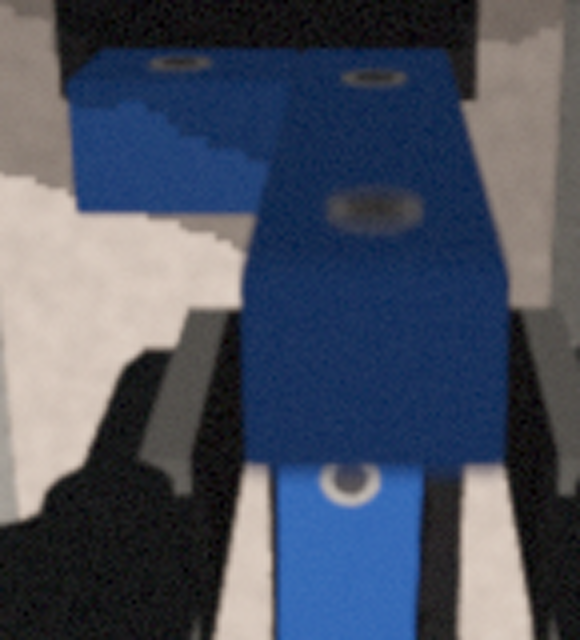

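Run:
```python
from h import *
px=np.array([[247,272],[507,272],[245,465],[505,465],[448,50],[105,48],[68,97],[80,212]])/4-.375+[165,160]
ob=[(65,6,14),(65,38,14),(65,6,-14),(65,38,-14),(-65,38,14),(-65,-38,14),(-33,-38,14),(-33,-38,-14)]
R,t=pnp(ob,px); print('tilt of X from vertical',np.degrees(np.arccos(R[2,0])),'toe',R@[.065,.022,0]+t); st()
for p in [(-65,22,14),(-65,22,-14),(65,22,-14)]: print(p,R@(np.array(p)/1e3)+t)
```

```text
res px [0.8 1.1 1.9 1.3 1.3 0.9 3.  1.3]
X axis [0.003 0.033 0.999] Y [ 0.995  0.096 -0.006] Z [-0.097  0.995 -0.032] org [ 0.5944 -0.0744  0.0653]
pts lowest z -0.000341211461405741
tilt of X from vertical 1.8811362644914107 toe [ 0.61646318 -0.0701686   0.13013639]
t 9.83 tcp [ 0.6163 -0.0724  0.1266] q [6.738e-01 7.389e-01 1.000e-04 1.000e-04] F [-0.2  0.1 -0.8] T [ 0.01  0.02 -0.03] g 0.385 j [-0.37  0.43  0.53  1.63 -0.23  1.15  0.31]
(-65, 22, 14) [ 6.14742052e-01 -6.04926030e-02 -2.45409113e-04]
(-65, 22, -14) [ 0.61744425 -0.08834725  0.0006583 ]
(65, 22, -14) [ 0.61781428 -0.08409593  0.13058824]
```

```bash
python3 -m handwheel '[{"jaw":34,"delta_pos":[0,0,0],"turn":0},{"jaw":34,"delta_pos":[0,0,0],"turn":0},{"jaw":34,"delta_pos":[0,0,0],"turn":0}]';  python3 -c "
from h import *
st()
snap('wrist','w14.png',(165,160,310,320),4)
st()"
```

```text
clock: 10.08
position: [0.6162, -0.0724, 0.1264]
ee_rot: [0.674, 0.739, 0.0, -0.0]
ft_force: [1.2, -0.2, -0.9]
grip_width: 0.398
t 10.08 tcp [ 0.6162 -0.0724  0.1264] q [ 6.738e-01  7.389e-01  1.000e-04 -0.000e+00] F [ 1.2 -0.2 -0.9] T [-0.02  0.02  0.02] g 0.398 j [-0.37  0.43  0.53  1.63 -0.23  1.15  0.31]
t 10.13 tcp [ 0.6162 -0.0724  0.1264] q [6.738e-01 7.389e-01 1.000e-04 0.000e+00] F [0.5 0.  0.1] T [-0.02 -0.    0.03] g 0.402 j [-0.37  0.43  0.53  1.63 -0.23  1.15  0.31]
```

View pics/w14.png

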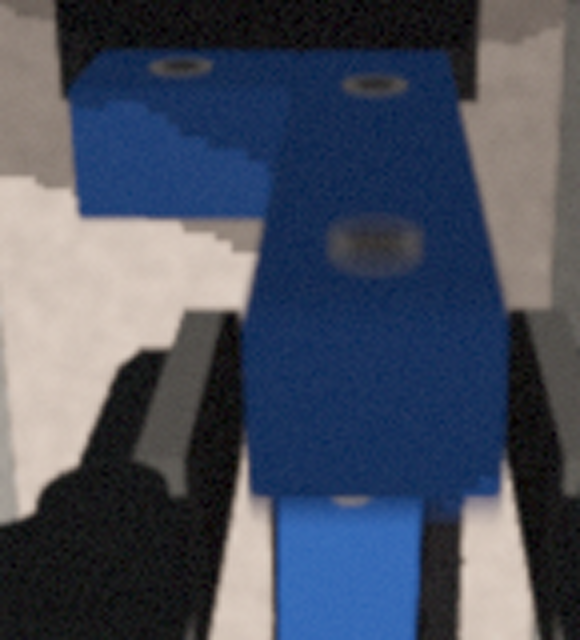

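```bash
python3 -m handwheel '[{"jaw":36,"delta_pos":[0,0,0],"turn":0},{"jaw":36,"delta_pos":[0,0,0],"turn":0},{"jaw":36,"delta_pos":[0,0,0],"turn":0},{"jaw":36,"delta_pos":[0,0,0],"turn":0},{"jaw":36,"delta_pos":[0,0,0],"turn":0},{"jaw":36,"delta_pos":[0,0,0],"turn":0},{"jaw":36,"delta_pos":[0,0,0],"turn":0}]';  python3 -c "
from h import *
st()
snap('wrist','w15.png',(165,160,310,320),4)
st()"
```

```text
clock: 10.72
position: [0.6162, -0.0724, 0.1264]
ee_rot: [0.674, 0.739, 0.0, -0.0]
ft_force: [-0.7, 0.1, 0.4]
grip_width: 0.426
t 10.72 tcp [ 0.6162 -0.0724  0.1264] q [ 6.738e-01  7.389e-01  1.000e-04 -0.000e+00] F [-0.7  0.1  0.4] T [-0.03 -0.    0.04] g 0.426 j [-0.37  0.43  0.53  1.63 -0.23  1.15  0.31]
t 10.77 tcp [ 0.6162 -0.0724  0.1264] q [ 6.738e-01  7.389e-01  1.000e-04 -0.000e+00] F [-0.6 -0.  -0.4] T [ 0.   -0.03  0.04] g 0.421 j [-0.37  0.43  0.53  1.63 -0.23  1.15  0.31]
```

View pics/w15.png

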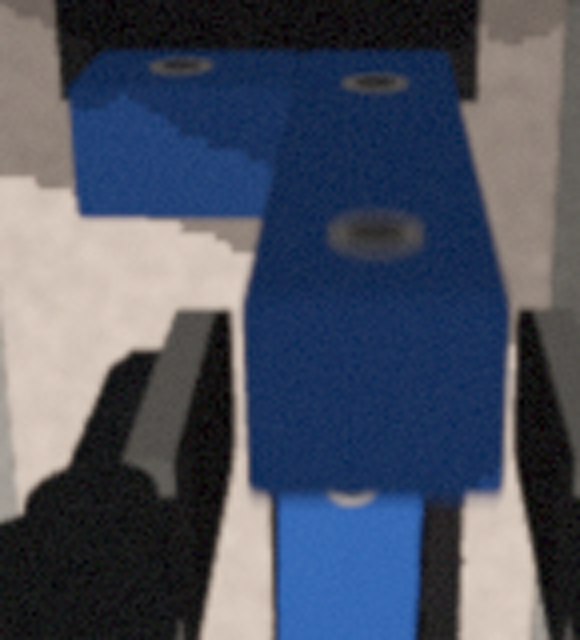

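Run:
```python
from h import *
px=np.array([[247,300],[507,300],[250,491],[502,491],[448,52],[103,52],[70,96],[82,215]])/4-.375+[165,160]
ob=[(65,6,14),(65,38,14),(65,6,-14),(65,38,-14),(-65,38,14),(-65,-38,14),(-33,-38,14),(-33,-38,-14)]
R,t=pnp(ob,px); print('toe',R@[.065,.022,0]+t); 
for p in [(-65,22,14),(-65,22,-14),(65,22,-14)]: print(p,R@(np.array(p)/1e3)+t)
```

```text
res px [0.5 0.7 0.9 0.7 1.1 0.5 1.6 1.3]
X axis [0.006 0.005 1.   ] Y [ 0.996  0.093 -0.006] Z [-0.093  0.996 -0.005] org [ 0.5945 -0.0762  0.0653]
pts lowest z 3.491626403322179e-05
toe [ 0.61675693 -0.0737561   0.13019659]
(-65, 22, 14) [ 6.14733080e-01 -6.05309902e-02  1.31224767e-04]
(-65, 22, -14) [ 6.17342528e-01 -8.84087871e-02  2.69861352e-04]
(65, 22, -14) [ 0.61806165 -0.087695    0.13026591]
```

```bash
cat >> h.py <<'E'
from scipy.optimize import least_squares
def upright(px,ob,x0):
    """bracket standing on foot end; model X up. unknown leg-centre x,y & yaw of model Y axis"""
    c=calibration('wrist')
    def W(p):
        a=p[2]; Y=np.array([np.cos(a),np.sin(a),0]); Z=np.cross([0,0,1.],Y)
        O=np.array([p[0],p[1],.008+.065])
        return np.array([O+np.array([0,0,1])*q[0]/1e3+Y*(q[1]-22)/1e3+Z*q[2]/1e3 for q in ob])
    r=least_squares(lambda p:(w2p('wrist',W(p),c)-px).ravel(),x0)
    print('leg centre',r.x[:2].round(4),'yaw',np.degrees(r.x[2]).round(2),'res',(w2p('wrist',W(r.x),c)-px).round(1).tolist())
E
python3 - <<'E'
from h import *
px=np.array([[247,300],[507,300],[250,491],[502,491],[448,52],[103,52],[70,96],[82,215]])/4-.375+[165,160]
ob=[(65,6,14),(65,38,14),(65,6,-14),(65,38,-14),(-65,38,14),(-65,-38,14),(-33,-38,14),(-33,-38,-14)]
upright(px,ob,[.616,-.074,.09])
print(w2p('wrist',[[.6162,-.0724,.1264]]), (np.array(w2p('wrist',[[.6162,-.0724,.1264]]))-[165,160]+.375)*4)
c=calibration('wrist');R=cv2.Rodrigues(np.array(c['rvec'],float))[0];print('cam',-R.T@np.array(c['tvec']).ravel(),'look',R[2])
E
```

```text
leg centre [ 0.6166 -0.0699] yaw 6.64 res [[-2.1, -0.1], [1.5, -1.5], [0.3, 3.8], [2.1, 2.6], [0.2, -3.4], [-0.8, -1.5], [-1.4, -2.7], [-0.9, 1.3]]
[[257.91684081 253.12719501]] [[373.16736323 374.00878004]]
cam [0.60915649 0.00504395 0.26842804] look [ 0.02758544 -0.30092169 -0.9532498 ]
```

```bash
python3 -m handwheel '[{"jaw":36,"delta_pos":[-0.0026,0,0.005],"turn":0},{"jaw":36,"delta_pos":[-0.0026,0,0.0104],"turn":0},{"jaw":36,"delta_pos":[-0.0026,0,0.0104],"turn":0},{"jaw":33,"delta_pos":[-0.0026,0,0.0104],"turn":0},{"jaw":31.8,"delta_pos":[-0.0026,0,0.0104],"turn":0},{"jaw":31.8,"delta_pos":[-0.0026,0,0.0104],"turn":0},{"jaw":31.8,"delta_pos":[-0.0026,0,0.0104],"turn":0}]';  python3 -c "
from h import *
st()
snap('wrist','w16.png',(165,160,310,320),4)
st()"
```

```text
clock: 11.35
position: [0.6164, -0.0749, 0.116]
ee_rot: [0.674, 0.739, 0.0, -0.0]
ft_force: [-0.4, -0.5, -2.2]
grip_width: 0.375
t 11.35 tcp [ 0.6164 -0.0749  0.116 ] q [ 6.737e-01  7.390e-01  0.000e+00 -1.000e-04] F [-0.4 -0.5 -2.2] T [ 0.05 -0.   -0.  ] g 0.375 j [-0.36  0.44  0.53  1.63 -0.24  1.13  0.32]
t 11.4 tcp [ 0.6164 -0.0749  0.116 ] q [ 6.738e-01  7.389e-01  0.000e+00 -1.000e-04] F [ 0.9  0.7 -0.7] T [ 0.05 -0.05 -0.01] g 0.374 j [-0.36  0.44  0.53  1.63 -0.24  1.13  0.32]
```

View pics/w16.png

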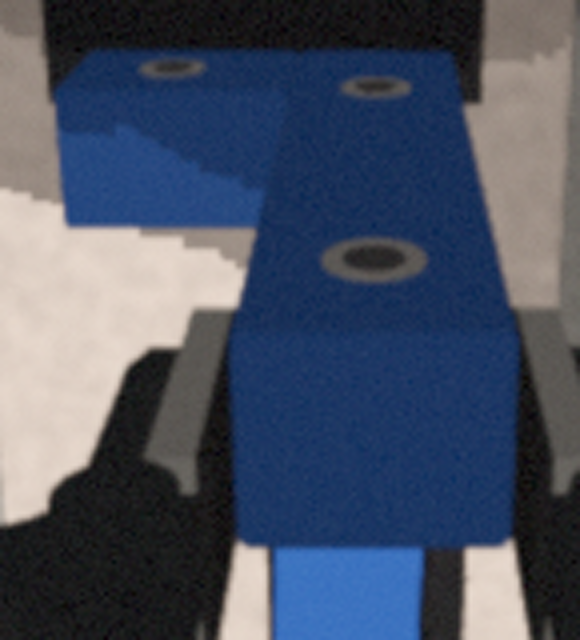

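```bash
python3 -m handwheel '[{"jaw":31.85,"delta_pos":[0.003,0,0],"turn":0},{"jaw":31.85,"delta_pos":[0.007,0,0],"turn":0},{"jaw":31.85,"delta_pos":[0.012,0,0],"turn":0},{"jaw":31.85,"delta_pos":[0.018,0,0],"turn":0},{"jaw":31.85,"delta_pos":[0.025,0,0],"turn":0},{"jaw":31.85,"delta_pos":[0.032,0,0.001],"turn":0},{"jaw":31.85,"delta_pos":[0.032,0,0.001],"turn":0}]';  python3 -c "
from h import *
st()
snap('wrist','w17.png',(125,120,350,320),3)
st()"
```

```text
clock: 11.98
position: [0.6138, -0.0408, 0.1153]
ee_rot: [0.673, 0.74, 0.001, -0.0]
ft_force: [-0.0, 1.2, 0.5]
grip_width: 0.377
t 11.98 tcp [ 0.6138 -0.0408  0.1153] q [ 6.729e-01  7.397e-01  6.000e-04 -1.000e-04] F [-0.   1.2  0.5] T [ 0.09 -0.01  0.07] g 0.377 j [-0.41  0.43  0.52  1.65 -0.23  1.12  0.26]
t 12.03 tcp [ 0.6137 -0.0417  0.1152] q [ 6.731e-01  7.395e-01  4.000e-04 -1.000e-04] F [-0.3  0.  -0.5] T [ 0.14 -0.08  0.03] g 0.373 j [-0.41  0.43  0.52  1.65 -0.23  1.12  0.26]
```

View pics/w17.png

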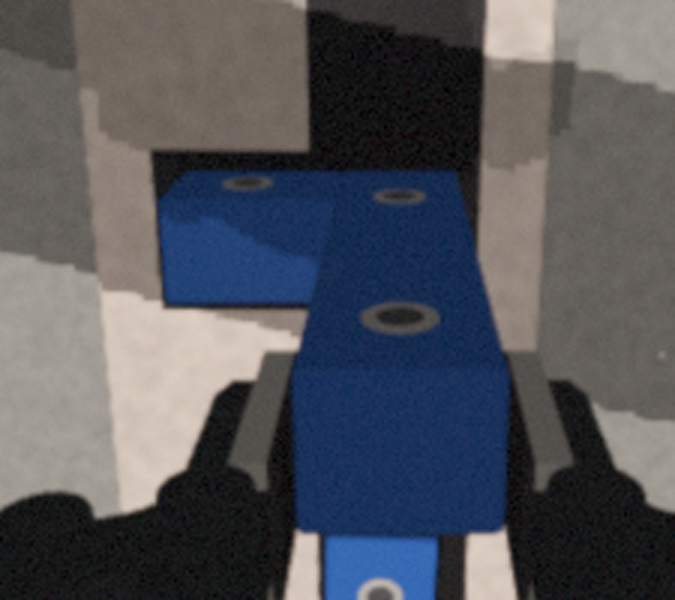

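```bash
python3 -m handwheel '[{"jaw":31.6,"delta_pos":[-0.004,0,-0.004],"turn":0},{"jaw":31.6,"delta_pos":[-0.02,0,-0.006],"turn":0},{"jaw":31.6,"delta_pos":[-0.034,0,-0.006],"turn":0},{"jaw":31.6,"delta_pos":[-0.038,0,-0.006],"turn":0},{"jaw":31.6,"delta_pos":[-0.038,0,-0.003],"turn":0},{"jaw":31.6,"delta_pos":[-0.038,0,0.001],"turn":0},{"jaw":31.7,"delta_pos":[-0.036,0,0.003],"turn":0},{"jaw":31.7,"delta_pos":[-0.031,0,0.004],"turn":0},{"jaw":31.7,"delta_pos":[-0.025,0,0.005],"turn":0},{"jaw":31.7,"delta_pos":[-0.02,0,0.006],"turn":0}]';  python3 -c "
from h import *
st()
snap('wrist','w18.png',(125,120,350,320),3)
st()"
```

```text
clock: 12.87
position: [0.6164, -0.0623, 0.1108]
ee_rot: [0.674, 0.739, 0.001, 0.001]
ft_force: [-3.1, -0.9, 16.5]
grip_width: 0.37
t 12.87 tcp [ 0.6164 -0.0623  0.1108] q [0.6736 0.7391 0.0011 0.0009] F [-3.1 -0.9 16.5] T [-0.36  1.02 -0.02] g 0.37 j [-0.38  0.44  0.52  1.65 -0.24  1.12  0.3 ]
t 12.92 tcp [ 0.6164 -0.0608  0.1106] q [6.730e-01 7.396e-01 1.200e-03 5.000e-04] F [-2.9  0.  15.4] T [-0.22  1.02 -0.05] g 0.376 j [-0.38  0.44  0.52  1.65 -0.24  1.12  0.3 ]
```

View pics/w18.png

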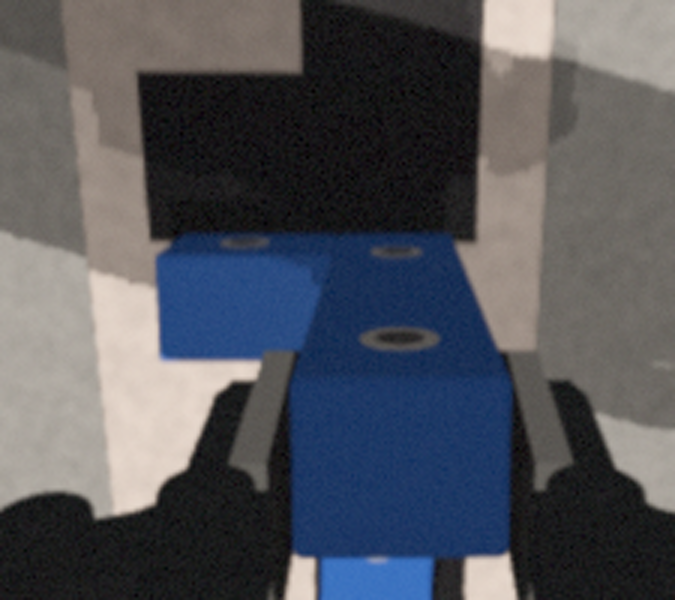

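Run:
```python
from h import *
px=np.array([[293,376],[511,376],[297,554],[508,554],[454,235],[178,236],[158,257],[163,358]])/3-1/3+[125,120]
ob=[(65,6,14),(65,38,14),(65,6,-14),(65,38,-14),(-65,38,14),(-65,-38,14),(-33,-38,14),(-33,-38,-14)]
R,t=pnp(ob,px); print('tilt',np.degrees(np.arctan2(R[1,0],R[2,0])),'toe',R@[.065,.022,0]+t,'edge',R@[-.065,.022,.014]+t);
```

```text
res px [0.2 0.2 0.3 0.1 1.2 2.2 0.8 1.5]
X axis [-0.001  0.161  0.987] Y [ 0.996  0.091 -0.013] Z [-0.092  0.983 -0.161] org [ 0.5948 -0.072   0.0691]
pts lowest z 0.0021723722617568164
tilt 9.274105485918026 toe [ 0.61662255 -0.05956076  0.13293446] edge [ 0.61553232 -0.06675258  0.00238527]
```

```bash
python3 -m handwheel '[{"jaw":31.75,"delta_pos":[0.006,0,0],"turn":0},{"jaw":31.75,"delta_pos":[0.012,0,0],"turn":0},{"jaw":31.8,"delta_pos":[0.018,0,0.001],"turn":0},{"jaw":31.8,"delta_pos":[0.024,0,0.003],"turn":0},{"jaw":31.8,"delta_pos":[0.031,0,0.005],"turn":0},{"jaw":31.8,"delta_pos":[0.037,0,0.007],"turn":0},{"jaw":31.8,"delta_pos":[0.041,0,0.008],"turn":0}]';  python3 -c "
from h import *
st()
snap('wrist','w19.png',(125,120,350,320),3)
st()"
```

```text
clock: 13.5
position: [0.6114, -0.0207, 0.1003]
ee_rot: [0.673, 0.739, -0.0, -0.0]
ft_force: [0.4, -0.2, 0.2]
grip_width: 0.374
t 13.5 tcp [ 0.6114 -0.0207  0.1003] q [ 6.733e-01  7.394e-01 -0.000e+00 -3.000e-04] F [ 0.4 -0.2  0.2] T [-0.26 -0.13  0.08] g 0.374 j [-0.44  0.44  0.51  1.67 -0.24  1.09  0.23]
t 13.55 tcp [ 0.6112 -0.0201  0.1001] q [ 6.731e-01  7.396e-01 -1.000e-04 -5.000e-04] F [ 1.2  0.2 -0.1] T [-0.02 -0.17 -0.01] g 0.375 j [-0.44  0.44  0.51  1.67 -0.24  1.09  0.23]
```

View pics/w19.png

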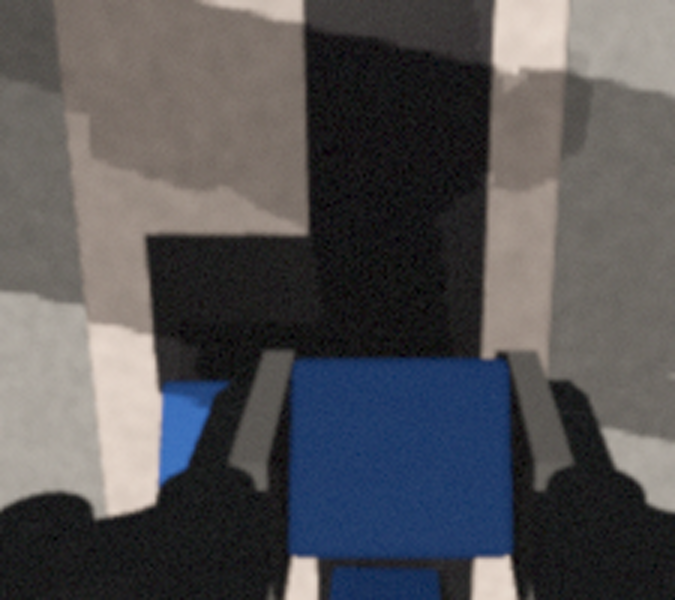

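```bash
python3 -m handwheel '[{"jaw":31.8,"delta_pos":[0.006,0,0.003],"turn":0},{"jaw":31.8,"delta_pos":[0.012,0,0.006],"turn":0},{"jaw":31.8,"delta_pos":[0.018,0,0.01],"turn":0},{"jaw":31.8,"delta_pos":[0.0266,0,0.0152],"turn":0},{"jaw":31.8,"delta_pos":[0.032,0,0.02],"turn":0},{"jaw":31.8,"delta_pos":[0.037,0,0.025],"turn":0},{"jaw":31.8,"delta_pos":[0.043,0,0.031],"turn":0},{"jaw":31.8,"delta_pos":[0.0484,0,0.0366],"turn":0},{"jaw":31.8,"delta_pos":[0.0484,0,0.0366],"turn":0}]';  python3 -c "
from h import *
st()
snap('wrist','w20.png',s=1);snap('scene','s20.png',(160,120,370,300),3.5)
st()"
```

```text
clock: 14.3
position: [0.6062, 0.0274, 0.0627]
ee_rot: [0.673, 0.739, -0.001, -0.001]
ft_force: [-1.1, 0.1, -1.8]
grip_width: 0.371
t 14.3 tcp [0.6062 0.0274 0.0627] q [ 6.732e-01  7.395e-01 -7.000e-04 -8.000e-04] F [-1.1  0.1 -1.8] T [ 0.2  -0.01  0.01] g 0.371 j [-0.5   0.47  0.48  1.71 -0.25  1.02  0.16]
t 14.4 tcp [0.6066 0.0259 0.0637] q [ 6.738e-01  7.390e-01 -6.000e-04 -4.000e-04] F [ 0.7  0.5 -1.3] T [ 0.01 -0.    0.03] g 0.372 j [-0.5   0.47  0.48  1.71 -0.25  1.02  0.16]
```

View pics/w20.png

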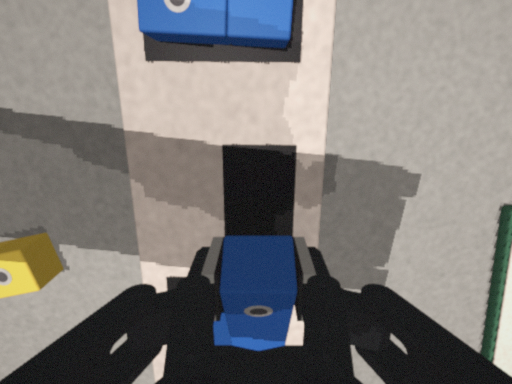

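View pics/s20.png

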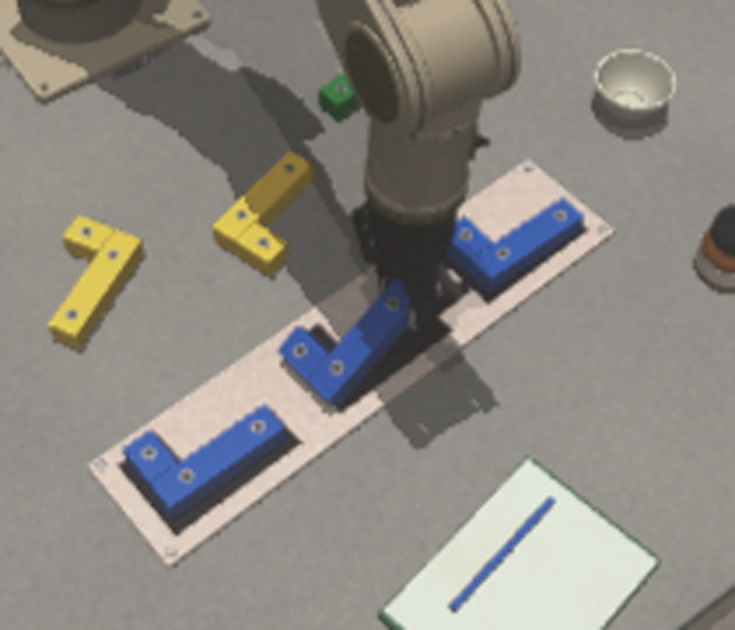

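```bash
python3 -m handwheel '[{"jaw":31.8,"delta_pos":[0.005,0,0.007],"turn":0},{"jaw":31.8,"delta_pos":[0.009,0,0.014],"turn":0},{"jaw":31.8,"delta_pos":[0.012,0,0.02],"turn":0},{"jaw":31.8,"delta_pos":[0.0155,0,0.027],"turn":0},{"jaw":31.8,"delta_pos":[0.018,0,0.033],"turn":0},{"jaw":31.8,"delta_pos":[0.02,0,0.039],"turn":0},{"jaw":31.8,"delta_pos":[0.0215,0,0.044],"turn":0},{"jaw":31.8,"delta_pos":[0.0215,0,0.044],"turn":0},{"jaw":31.8,"delta_pos":[0.0215,0,0.044],"turn":0}]';  python3 -c "
from h import *
st()
snap('wrist','w21.png',s=1);snap('scene','s21.png',(160,120,370,300),3.5)
st()"
```

```text
clock: 15.15
position: [0.6047, 0.0473, 0.0199]
ee_rot: [0.674, 0.739, -0.0, -0.0]
ft_force: [-1.0, -0.1, -1.4]
grip_width: 0.373
t 15.15 tcp [0.6047 0.0473 0.0199] q [ 6.738e-01  7.389e-01 -4.000e-04 -3.000e-04] F [-1.  -0.1 -1.4] T [ 0.13 -0.02 -0.01] g 0.373 j [-0.51  0.53  0.46  1.74 -0.28  0.94  0.15]
t 15.25 tcp [0.605  0.047  0.0204] q [ 6.740e-01  7.387e-01 -2.000e-04 -1.000e-04] F [-0.7 -0.4 -1.5] T [ 0.14 -0.01  0.03] g 0.372 j [-0.51  0.53  0.46  1.74 -0.28  0.94  0.15]
```

View pics/w21.png

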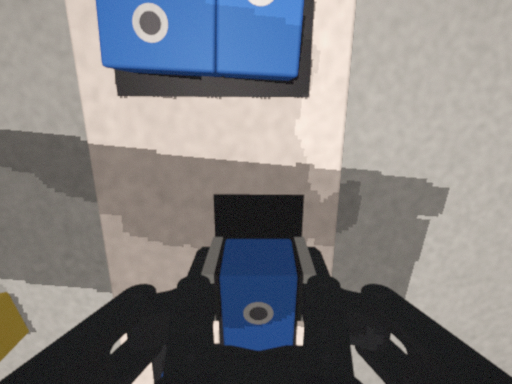

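View pics/s21.png

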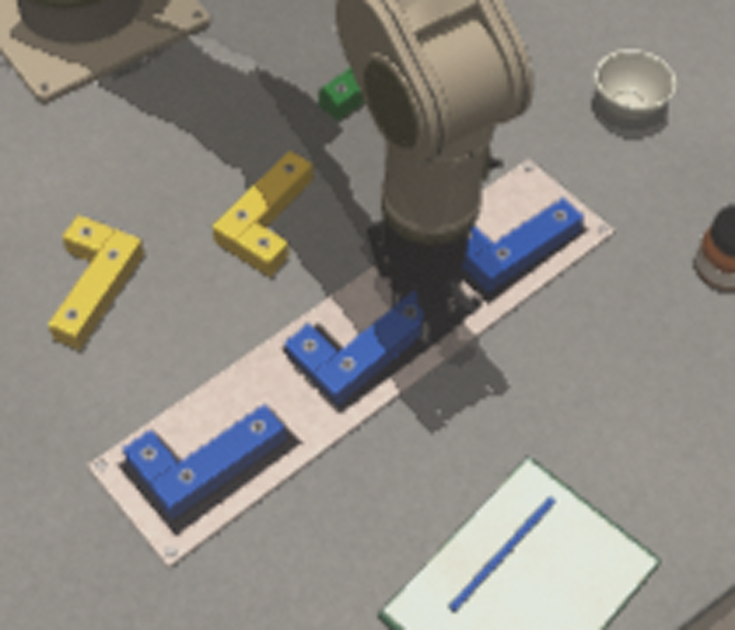

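```bash
python3 -m handwheel '[{"jaw":31.8,"delta_pos":[0,0,0.002],"turn":0},{"jaw":31.8,"delta_pos":[0,0,0.004],"turn":0},{"jaw":31.8,"delta_pos":[0,0,0.006],"turn":0},{"jaw":31.8,"delta_pos":[0,0,0.0075],"turn":0},{"jaw":31.8,"delta_pos":[0,0,0.0075],"turn":0}]';  python3 -c "
from h import *
st()
snap('wrist','w22.png',(165,160,310,320),4);
st()"
```

```text
clock: 15.67
position: [0.6051, 0.0475, 0.0127]
ee_rot: [0.674, 0.739, 0.0, -0.0]
ft_force: [0.7, 0.6, -0.0]
grip_width: 0.37
t 15.67 tcp [0.6051 0.0475 0.0127] q [ 0.6737  0.739   0.     -0.    ] F [ 0.7  0.6 -0. ] T [ 0.07 -0.15  0.05] g 0.37 j [-0.51  0.54  0.45  1.74 -0.28  0.93  0.15]
t 15.72 tcp [0.6051 0.0474 0.0128] q [ 0.6738  0.7389 -0.     -0.    ] F [-0.   0.4 -1. ] T [ 0.12 -0.01  0.04] g 0.371 j [-0.51  0.54  0.45  1.74 -0.28  0.93  0.15]
```

View pics/w22.png

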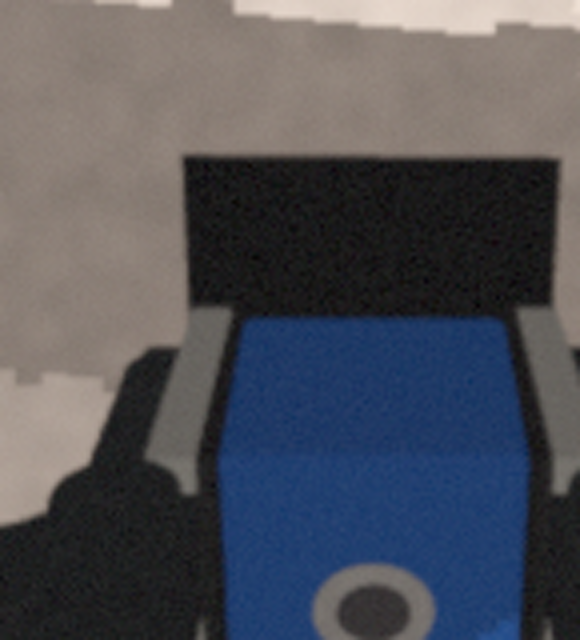

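Run:
```python
from h import *
f=lambda q:np.array(q)/4-.375+[165,160]
for e in ([[219,457],[527,457]],[[243,318],[504,318]]):
  for z in (.008,.014,.02,.03,.036,.042):
    W=p2w('wrist',f(e),z); print(z,np.round(1e3*np.linalg.norm(W[1]-W[0]),1),W.mean(0)[:2].round(4))
W=p2w('wrist',f([[185,157],[559,158]]),.008);print('paint end',W.mean(0),np.linalg.norm(W[1]-W[0]))
```

```text
0.008 42.2 [0.6065 0.0321]
0.014 40.5 [0.6062 0.0359]
0.02 38.8 [0.6058 0.0397]
0.03 35.9 [0.6053 0.046 ]
0.036 34.2 [0.6049 0.0498]
0.042 32.4 [0.6046 0.0536]
0.008 34.4 [0.6046 0.053 ]
0.014 33.0 [0.6044 0.0559]
0.02 31.6 [0.6041 0.0589]
0.03 29.3 [0.6037 0.0638]
0.036 27.9 [0.6034 0.0667]
0.042 26.5 [0.6031 0.0696]
paint end [0.60236623 0.07524742 0.008     ] 0.047269190421035195
```

```bash
python3 -m handwheel '[{"jaw":31.8,"delta_pos":[0,0,0.0015],"turn":0},{"jaw":31.85,"delta_pos":[0,0,0.003],"turn":0},{"jaw":31.9,"delta_pos":[0,0,0.003],"turn":0},{"jaw":31.92,"delta_pos":[0,0,0.003],"turn":0},{"jaw":31.94,"delta_pos":[0,0,0.003],"turn":0},{"jaw":31.96,"delta_pos":[0,0,0.003],"turn":0}]';  python3 -c "
from h import *
st()
snap('wrist','w23.png',(165,160,310,320),4);
st()"
```

```text
clock: 16.22
position: [0.605, 0.0472, 0.0098]
ee_rot: [0.674, 0.739, -0.0, -0.0]
ft_force: [0.1, -0.2, -2.1]
grip_width: 0.375
t 16.22 tcp [0.605  0.0472 0.0098] q [ 6.739e-01  7.389e-01 -1.000e-04 -1.000e-04] F [ 0.1 -0.2 -2.1] T [0.08 0.03 0.03] g 0.375 j [-0.51  0.54  0.45  1.74 -0.28  0.92  0.15]
t 16.27 tcp [0.605  0.0473 0.0098] q [ 6.739e-01  7.389e-01 -1.000e-04 -1.000e-04] F [-0.  -0.1 -0.8] T [ 0.02 -0.    0.02] g 0.376 j [-0.51  0.54  0.45  1.74 -0.28  0.92  0.15]
```

View pics/w23.png

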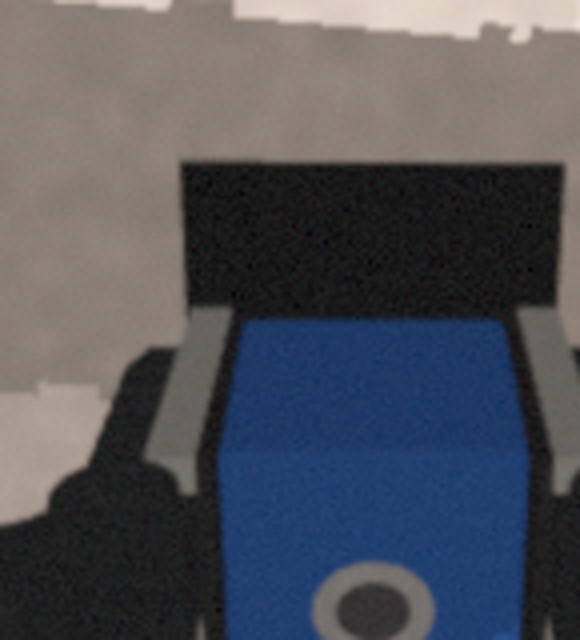

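```bash
python3 -m handwheel '[{"jaw":31.98,"delta_pos":[0,0,0.001],"turn":0},{"jaw":32,"delta_pos":[0,0,0.001],"turn":0},{"jaw":32.02,"delta_pos":[0,0,0.001],"turn":0},{"jaw":32.05,"delta_pos":[0,0,0.001],"turn":0},{"jaw":32.1,"delta_pos":[0,0,0.001],"turn":0},{"jaw":32.2,"delta_pos":[0,0,0.001],"turn":0},{"jaw":32.4,"delta_pos":[0,0,0.001],"turn":0},{"jaw":33,"delta_pos":[0,0,0],"turn":0},{"jaw":36,"delta_pos":[0,0,0],"turn":0},{"jaw":40,"delta_pos":[0,0,-0.002],"turn":0}]';  python3 -c "
from h import *
st()
snap('wrist','w24.png',(165,160,310,320),4);
st()"
```

```text
clock: 17.1
position: [0.605, 0.0475, 0.0118]
ee_rot: [0.674, 0.739, -0.0, -0.0]
ft_force: [0.1, -0.0, 0.4]
grip_width: 0.465
t 17.1 tcp [0.605  0.0475 0.0118] q [ 6.738e-01  7.390e-01 -1.000e-04 -1.000e-04] F [ 0.1 -0.   0.4] T [ 0.04  0.   -0.02] g 0.465 j [-0.51  0.54  0.45  1.74 -0.28  0.93  0.15]
t 17.15 tcp [0.6053 0.0474 0.0123] q [6.738e-01 7.389e-01 2.000e-04 1.000e-04] F [0.1 0.4 0.1] T [ 0.01  0.   -0.06] g 0.467 j [-0.51  0.54  0.45  1.74 -0.28  0.93  0.15]
```

View pics/w24.png

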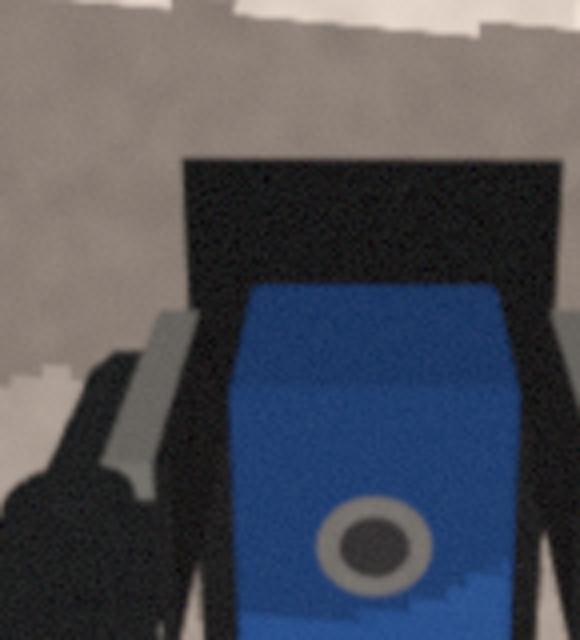

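Toe is down (bottom edge at ~(375,285) in the crop, paint end at 157). Now raise clear with the jaws open and look.

```bash
python3 -m handwheel '[{"jaw":50,"delta_pos":[0,0,-0.002],"turn":0},{"jaw":55,"delta_pos":[0,0,-0.01],"turn":0},{"jaw":60,"delta_pos":[0,0,-0.04],"turn":0},{"jaw":60,"delta_pos":[0,0,-0.08],"turn":0},{"jaw":60,"delta_pos":[0.02,0,-0.12],"turn":0},{"jaw":60,"delta_pos":[0.02,0,-0.15],"turn":0},{"jaw":60,"delta_pos":[0.02,0,-0.15],"turn":0},{"jaw":60,"delta_pos":[0.02,0,-0.15],"turn":0}]';  python3 -c "
from h import *
st()
snap('wrist','w25.png',s=1.5);
snap('scene','s25.png',(160,120,370,300),3.5);st()"
```

```text
clock: 17.82
position: [0.6045, 0.0677, 0.1647]
ee_rot: [0.674, 0.739, 0.002, 0.001]
ft_force: [0.9, -0.3, -0.7]
grip_width: 0.711
t 17.82 tcp [0.6045 0.0677 0.1647] q [0.6736 0.7391 0.002  0.0011] F [ 0.9 -0.3 -0.7] T [-0.07  0.02  0.05] g 0.711 j [-0.59  0.36  0.51  1.62 -0.19  1.2   0.05]
t 17.92 tcp [0.6029 0.0671 0.1616] q [ 6.739e-01  7.388e-01 -2.000e-04 -2.000e-04] F [-0.7  0.8 -0.2] T [-0.03  0.03  0.03] g 0.701 j [-0.59  0.36  0.51  1.63 -0.19  1.2   0.05]
```

View pics/w25.png

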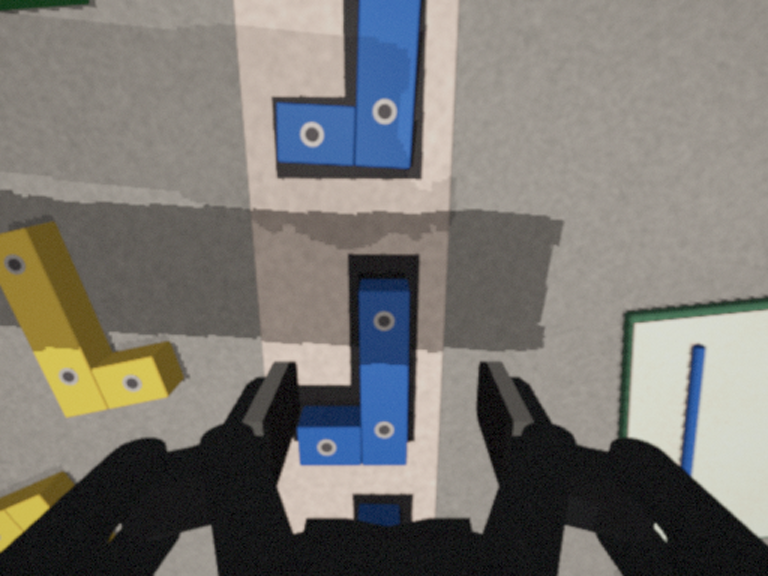

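View pics/s25.png

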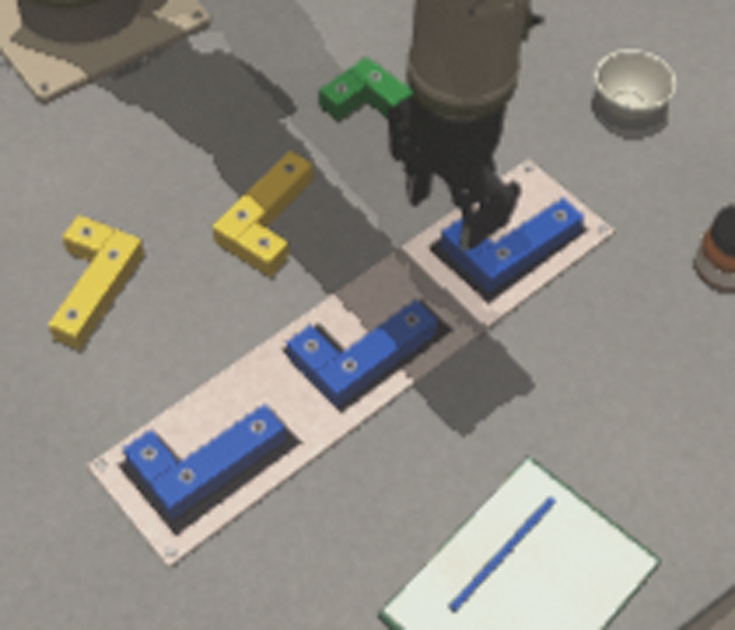

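```bash
python3 -m handwheel '[{"jaw":60,"delta_pos":[0.1,-0.05,-0.05],"turn":0},{"jaw":60,"delta_pos":[0.2,-0.15,-0.08],"turn":0},{"jaw":60,"delta_pos":[0.28,-0.2,-0.08],"turn":0},{"jaw":60,"delta_pos":[0.28,-0.2,-0.08],"turn":0},{"jaw":60,"delta_pos":[0.28,-0.2,-0.08],"turn":0},{"jaw":60,"delta_pos":[0.28,-0.2,-0.08],"turn":0},{"jaw":60,"delta_pos":[0.28,-0.2,-0.08],"turn":0},{"jaw":60,"delta_pos":[0.28,-0.2,-0.08],"turn":0},{"jaw":60,"delta_pos":[0.28,-0.2,-0.08],"turn":0},{"jaw":60,"delta_pos":[0.28,-0.2,-0.08],"turn":0}]';  python3 - <<'E'
from fit import *
c=snap('top','top26.png',(145,140,360,222),3.7);snap('top','top26f.png',s=1.5);st()
im=cv2.imread('raw_top.png'); bx,by,th=np.load('board.npy'); ux=np.array([np.cos(th),np.sin(th)])
for k in (1,0,-1):
    o=np.array([bx,by])+k*.195*ux
    x,y,a,*r=fit('top',im,*o,th,0,c,pad=34)
    toe=np.array([x,y])+np.array([[np.cos(a),-np.sin(a)],[np.sin(a),np.cos(a)]])@[.065,-.022]
    ot=o+np.array([[np.cos(th),-np.sin(th)],[np.sin(th),np.cos(th)]])@[.065,-.022]
    print(k,np.round([x,y],4),np.degrees(a-th).round(2),'org err mm',np.round(1e3*np.linalg.norm(o-[x,y]),1),'toe err',np.round(1e3*np.linalg.norm(ot-toe),1),r)
E
```

```text
clock: 18.75
position: [0.3743, 0.3318, 0.2415]
ee_rot: [0.671, 0.742, -0.0, -0.001]
ft_force: [-0.1, -0.4, 0.5]
grip_width: 0.703
t 18.85 tcp [0.3779 0.3275 0.2409] q [ 6.733e-01  7.394e-01 -9.000e-04  2.000e-04] F [ 0.3 -0.1 -0.7] T [-0.04 -0.03  0.03] g 0.7 j [-1.07  0.04  0.27  1.78 -0.01  1.32 -0.7 ]
1 [0.5709 0.195 ] -2.94 org err mm 2.9 toe err 5.9 [np.float64(134.3063725490196), np.float64(672.5250000000001)]
0 [ 0.5865 -0.0081] 1.41 org err mm 7.5 toe err 6.9 [np.float64(125.25147058823529), np.float64(652.075)]
-1 [ 0.5977 -0.1974] -0.75 org err mm 4.3 toe err 3.7 [np.float64(137.90098039215687), np.float64(668.6000000000001)]
```

View pics/top26.png

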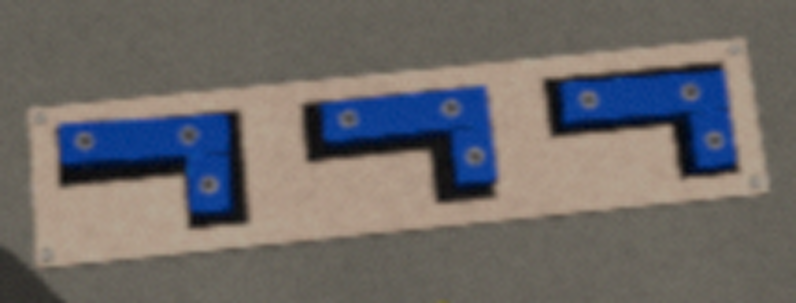

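View pics/top26f.png

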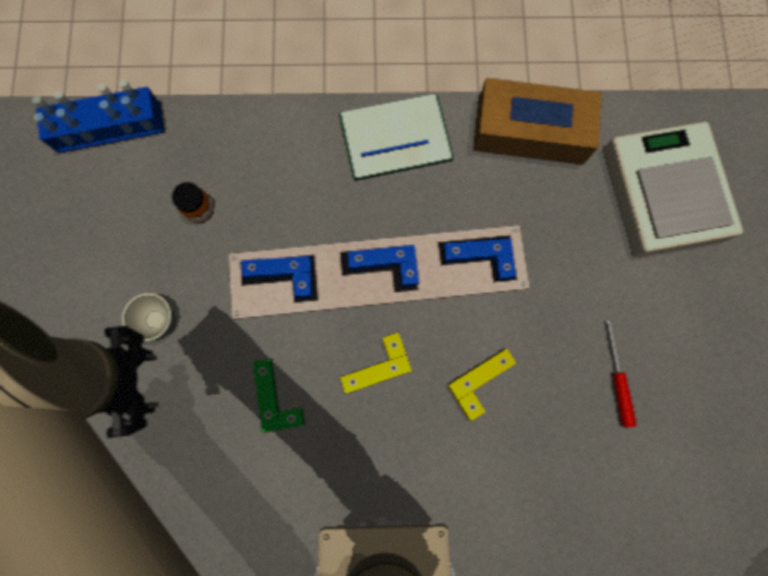

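```bash
python3 -m handwheel '[{"jaw":60,"delta_pos":[0,0,0],"turn":0},{"jaw":60,"delta_pos":[0,0,0],"turn":0},{"jaw":60,"delta_pos":[0,0,0],"turn":0}]'; python3 -c "
from workcell import hand_in
print(hand_in())"
```

```text
clock: 19.1
position: [0.3792, 0.3265, 0.2414]
ee_rot: [0.675, 0.738, -0.0, 0.0]
ft_force: [0.5, -0.2, 0.9]
grip_width: 0.706
the job is handed in; nothing more can be done
None
```

The middle bracket, the one lying mirrored, is now turned over, flat in its own outline and released. I handed the job in at about 19 s of the 72 s. I lifted it by the toe in a light grip so it swung upright, stood it on its foot end and gripped it again. Then I tipped it over the other way and laid it down.

**Last top-view check:**
- **Turned bracket:** it is the right hand, about 7.5 mm off centre and 7 mm off at the toe (limits 16 and 20 mm), and 1.4° askew.
- **Other two brackets:** they read 3–4 mm off centre and 4–6 mm off at the toe, and the fit gives the same positions as before I started.
- **Bystanders:** the dish, jar and screwdriver look unmoved in the picture; I did not measure them.
- **Gripper:** it was clear of everything when I handed in.

**What went wrong or disagreed:**
- **Early slip:** while I was loosening the grip to let the bracket pivot, it slid about 12 mm back down onto the board.
- **Foot set-down:** it dropped a few millimetres onto its foot end and rocked before settling.
- **First tip-over try:** the bracket slid about 33 mm standing up instead of tipping, so I lifted it back and pressed down as I pushed. The wrist force reached about 16 N then.
- **Contact force:** the force between bracket and board is not measured directly, so I could not confirm it stayed under 80 N in those moments.
- **Cameras:** the wrist and top cameras disagreed by 2–3 mm, and one wrist-camera height was about 8 mm low.

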